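Share out the flare nuts

TASK

Pick up the nut shaker by the fin on its roof and shake its six brass nuts out evenly over the square steel tray: all six must end up in the tray, with at least one in each of its four bays. Then park the empty shaker upright in the rubber-lined bay of the plywood rack and let go, leaving all the other things on the bench where they are.

Things in the scene. Friction and masses are not known exactly. Their poses are not given: they have to be found in the camera images.
- shaker: nut shaker: a grey plastic box, 170 x 44 x 40 mm, roof with an 18 mm slot along it, black grip fin on top, 0.17 to 0.3 kg empty, upright on the bench at any yaw. Origin: centre of the underside; x along the box towards its open end (the mouth), z up. Its level channel is 164 long, 34 wide, 33 mm high, floor 4 mm thick, closed at -x, no lip; six nuts stand in it in a row, the first about 13 mm behind the mouth
- shaker_fin (a point): middle of the shaker's upright black fin, 70 mm long along the shaker's x, 18 mm thick, rising from 40 to 88 mm above the shaker's underside; this point is straight above the shaker's origin, 64 mm above the underside
- shaker_mouth (a point): lower edge of the shaker's mouth, mid width, on the channel floor: 85 mm along x and 4 mm up from the shaker's origin. The nuts stay put by friction while the shaker is level and begin to slide out here one after another when the mouth is tipped down by about 25 to 36 degrees (differs from run to run; earlier when shaken); they stop when it is tipped back
- nut0: hexagonal brass nut, 24 mm across flats, 18 mm high, 45 g, in the shaker at the start. Origin at its centre, z along its axis. All six are alike
- nut1: hexagonal brass nut, 24 mm across flats, 18 mm high, 45 g, in the shaker at the start. Origin at its centre, z along its axis. All six are alike
- nut2: hexagonal brass nut, 24 mm across flats, 18 mm high, 45 g, in the shaker at the start. Origin at its centre, z along its axis. All six are alike
- nut3: hexagonal brass nut, 24 mm across flats, 18 mm high, 45 g, in the shaker at the start. Origin at its centre, z along its axis. All six are alike
- nut4: hexagonal brass nut, 24 mm across flats, 18 mm high, 45 g, in the shaker at the start. Origin at its centre, z along its axis. All six are alike
- nut5: hexagonal brass nut, 24 mm across flats, 18 mm high, 45 g, in the shaker at the start. Origin at its centre, z along its axis. All six are alike
- tray: fixed open steel tray, 200 x 200 mm, walls 30 mm high and 4 mm thick, floor 4 mm. Two crossing inner walls of the same height, along its x and y through its middle, split it into four equal bays, each 94 x 94 mm inside, centred at x = +-49, y = +-49 mm. Origin: centre of the underside; z up
- rack: fixed plywood rack, 222 x 134 mm, walls 30 mm high and 6 mm thick, floor 5 mm, with two long bays side by side along x (210 x 58 mm inside, centred at y = +-32 mm). One holds the flat grey parts case, the other is lined with rubber and free. Origin: centre of the underside
- liner: rubber liner, 202 x 52 x 3 mm, fixed on the floor of the free rack bay: where the shaker is parked, either way round. Origin: centre of its underside (5 mm above the bench); x along the bay; the shaker's underside rests 3 mm above this origin
- case: bystander: flat grey parts case, 150 x 46 x 34 mm, lying in the other rack bay. Origin: centre of the underside
- spray: bystander: upright white spray can, 60 mm across, 190 mm high. Origin: centre of the underside
- drier: bystander: upright copper filter drier, 60 mm across, 165 mm high with a thin neck. Origin: centre of the underside
- mug: bystander: white mug, 76 mm across, 90 mm high, handle at its +y. Origin: centre of the underside
- capacitor: bystander: upright aluminium capacitor, 50 mm across, 110 mm high. Origin: centre of the underside. Behind it, on the far edge of the bench, a fixed black compressor, 230 mm high on a 160 mm square foot, is centred about 0.85 m straight in front of the robot
- wrench: bystander: steel wrench, 200 mm long, lying along its x
- driver: bystander: screwdriver, 200 mm long, lying along its x
Not all that is in view belongs to the job. There is more than one size of the shaker; the one meant has the size given above.

How it is judged:
By the outcome, as a careful person would: the job done as asked, in the order asked, and still so for the second after the job is handed in, with the robot touching nothing.
It also fails if it takes over 72 s, if anything falls off the work surface, if the arm or the gripper's body presses on something with over 40 N, if the wrist force passes 120 N, or if a joint passes its speed limit or range.

ROBOT

A 6-joint arm with a two-finger parallel gripper is mounted at the origin on the work surface. World frame = base frame: x ahead of the robot, y to its left, z up, the work surface at z = 0. Lengths are in mm, angles in rad, forces in N, time in s.
With the tool pointing down it reaches from about 300 to 775 mm from the base axis. Payload 14.6 kg.
Tool frame: the origin (TCP) lies midway between the tips of the shut fingers; the grasp point (between the pads) lies 19 mm behind it (manip.tcp_to_grasp is the distance from the TCP to the grasp point, in mm); z points along the fingers, x is the direction in which the jaws open and shut, and the axes are right-handed (so a half turn about z gives the same grasp; the last joint's range is limited). The gripper opens to 94 mm and grips with 3 to 60 N. Pads are 16 mm wide; open, the fingers measure 119 mm over their backs; the gripper's body (75 mm by 177 mm) begins 78 mm behind the grasp point.
Start: joints at [1.219, 0.3, 1.521, -0, 1.321, -0.067], TCP at [154.529, 527.835, 205.446] pointing down, gripper open.
Joint ranges: [-3.03, 3.03], [-0.79, 2.21], [0.23, 2.52], [-1.04, 4.18], [0, 3.07], [-2.55, 2.55]. Speed limits (rad/s): [2.22, 2.22, 2.57, 3.14, 3.14, 3.14].

INTERFACE

Orientations are given as [roll, pitch, yaw] about the fixed x, y, z axes, in that order (R = Rz(yaw) Ry(pitch) Rx(roll)).
In Python, from cell import manip gives the robot as it stands.
- The arm moves only by the tool arm_command, never from a script. Its argument "steps" is a list of rows, each a list of 3 entries, a list of its own where there are three numbers: the opening, from 0 (shut) to 1 (fully open), then the shift along the tool's x, y, z in cm, then the turn about the tool's z in rad. A call has 1 to 5 rows; each row shifts and turns the commanded pose from where the row before left it, along the tool's axes as they then stand; what a row does not reach is not made up. A row lasts 1/12 s, in which the tool goes at most 41.7 mm and 7.16 degrees, less where a joint would pass 70% of its speed; a pose out of reach is approached as far as the arm can. A call with a gripper value outside its range is refused whole. The fingers move at their own pace and stop on an object; "force" is the grip in N (left out, the last holds). Time passes only in rows, so rows that do not move let the fingers close. It gives the time, the measured TCP pose, the force and the opening at its end, in the units of the state.
- manip.read_state(): the state, without advancing time (a new reading comes with each control period).
- manip.camera(name): name is "side" or "top" or "wrist"; returns (picture, depth): 480x640x3 uint8, red, green, blue; 480x640 float32, mm along the optical axis (not along the pixel's ray), 0 where there is no reading.
- manip.calibration(name): a dict with "fx", "fy", "cx", "cy" (pixels), "R" (3x3) and "t" (3): a world point X has camera coordinates R X + t; the wrist camera has in their place "tool_from_camera" (4x4, takes a point from camera to tool coordinates, whose origin is the TCP and whose axes are the tool frame's). Camera axes: x right, y down, z forward; pixel columns grow to the right and rows downward; lengths in mm; the calibration is good to about 2 mm. The wrist camera is an equidistant fisheye: a pixel r from the principal point sees the ray r / f radians off the axis. A picture is of the moment at which its call begins: read the wrist's pose just before it. calibration takes no time and is no camera call.
- manip.sign_off(): hands the job in, once; it reports no verdict.
The state is a dict: "clock": time; "joints": joint angles; "qd": joint speeds; "effort": joint torques, N m; "eef_pos": TCP position; "eef_rot": TCP orientation; "wrist_force": force on the tool from outside, world axes, zero at the start; "moment": the same for the moment, N m; "finger_gap": finger opening in mm.
Only numpy, scipy, OpenCV 4.12 (cv2) and the standard library are available. Lean on these libraries where they do the work, as an engineer would, in place of code of your own. Each camera call takes 0.05 s, during which the arm holds its last target.

## Working session

There is one attempt and no reset: what is moved stays moved. The work goes in short steps, Python scripts to look and compute and a tool call to move; the robot and the scene stay as the last step left them, time stands still between calls to the robot, and variables do not carry over. Pictures are saved under pics/ and viewed, and the job is handed in when it is done.

Besides the shell and the picture viewer there is one more tool, called after "Call:" as name(argument=value, ...), one argument or row to a line, values as JSON. arm_command: Moves the arm, as the interface text tells. Its arguments: {"type":"object","properties":{"steps":{"type":"array","items":{"type":"array"}},"force":{"type":"number"}},"required":["steps"]}

```bash
ls; mkdir -p pics; cat > h.py <<'E'
from cell import manip
import numpy as np, cv2
def snap(n,tag):
    s=manip.read_state(); p,d=manip.camera(n)
    cv2.imwrite(f'pics/{tag}.png',p[:,:,::-1]); np.savez(f'pics/{tag}.npz',p=p,d=d,pos=s['eef_pos'],rot=s['eef_rot'])
    return p,d,s
def world(n,d,u,v):
    c=manip.calibration(n); z=d[v,u]
    X=np.stack([(u-c['cx'])/c['fx']*z,(v-c['cy'])/c['fy']*z,z],-1)
    return (X-np.array(c['t']))@np.array(c['R'])
E
python3 - <<'E'
from h import *
print(manip.read_state())
for n in ['top','side']:
    snap(n,n+'0'); print(n,manip.calibration(n))
print(manip.calibration('wrist'))
E
```

```text
pics
{'clock': 0.0, 'joints': array([ 1.21942635e+00,  3.00470679e-01,  1.52159472e+00,  3.74899758e-06,
        1.32069236e+00, -6.65982932e-02]), 'qd': array([-0.0007753 , -0.00047662,  0.0001892 , -0.00035596, -0.00142131,
        0.00013484]), 'effort': array([ 4.86344979e-04, -5.31816101e+01, -3.52739990e+01,  7.09330221e-02,
        2.43671058e-02, -1.31118859e-04]), 'eef_pos': array([154.42503412, 527.59788842, 204.88079322]), 'eef_rot': array([-3.14151149e+00,  1.16227426e-03,  1.28602376e+00]), 'wrist_force': array([-0.06695453, -0.80434534, -0.10817162]), 'moment': array([0.05584419, 0.01672133, 0.04612079]), 'finger_gap': 94.07161067843634}
top {'fx': 613.4092248572382, 'fy': 613.4092248572382, 'cx': 315.1478842668617, 'cy': 239.92663846072438, 'R': array([[ 0.00169537, -0.99997376,  0.00704306],
       [-0.99749079, -0.00218956, -0.07076249],
       [ 0.07077605, -0.00690542, -0.99746833]]), 't': array([-2.96372850e-02,  4.68397088e+02,  1.64088648e+03])}
side {'fx': 470.88261256945054, 'fy': 470.88261256945054, 'cx': 316.00421680670814, 'cy': 237.78324139554934, 'R': array([[ 0.89788487, -0.44017673, -0.00687093],
       [-0.32966919, -0.661961  , -0.67314624],
       [ 0.29175502,  0.60667295, -0.73947747]]), 't': array([-416.56935227,  197.16630856, 1038.0560257 ])}
{'fx': 371.64829954431775, 'fy': 371.64829954431775, 'cx': 311.9762112877979, 'cy': 239.72664879382492, 'tool_from_camera': array([[ 9.99999780e-01,  6.31728073e-04,  2.03278400e-04,
         2.75582989e-01],
       [-6.62286307e-04,  9.69475567e-01,  2.45187042e-01,
        -7.04945361e+01],
       [-4.21819053e-05, -2.45187122e-01,  9.69475772e-01,
        -1.78801246e+02],
       [ 0.00000000e+00,  0.00000000e+00,  0.00000000e+00,
         1.00000000e+00]])}
```

View pics/top0.png

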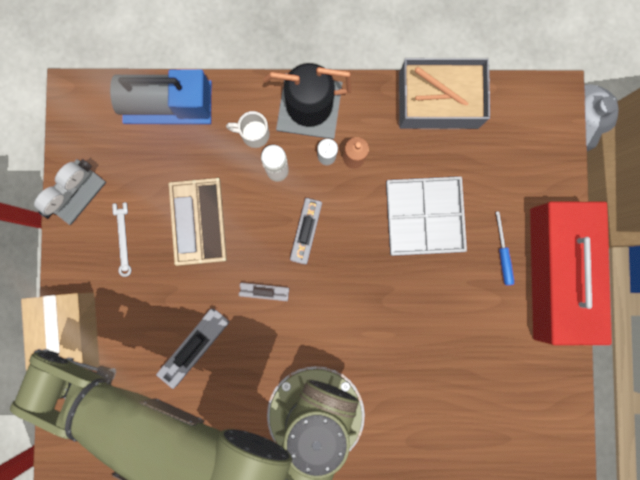

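View pics/side0.png

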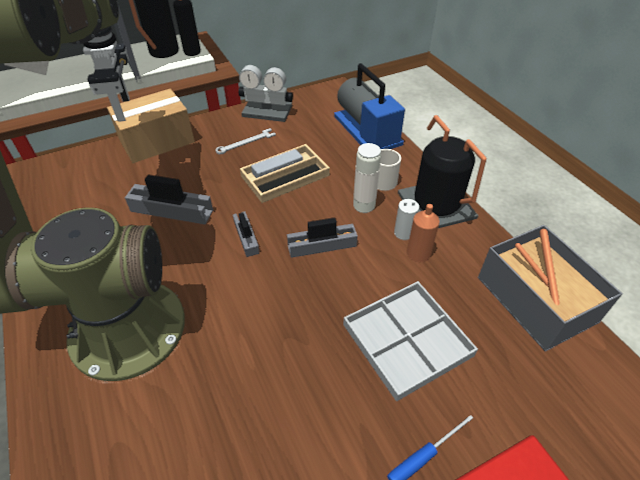

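```bash
python3 - <<'E'
from h import *
z=np.load('pics/top0.npz'); p,d=z['p'],z['d']
a=cv2.resize(p[185:275,265:345],None,fx=6,fy=6,interpolation=cv2.INTER_CUBIC)
b=cv2.resize(np.load('pics/side0.npz')['p'][170:270,200:370],None,fx=3,fy=3,interpolation=cv2.INTER_CUBIC)
cv2.imwrite('pics/cropA.png',a[:,:,::-1]); cv2.imwrite('pics/cropB.png',b[:,:,::-1])
vv,uu=np.mgrid[0:480,0:640]; W=world('top',d,uu,vv)
np.save('pics/W.npy',W)
# regions by height, segment
def reg(x0,x1,y0,y1,zmin,zmax,name):
    m=np.zeros(d.shape,bool); m[y0:y1,x0:x1]=True
    m&=(W[...,2]>zmin)&(W[...,2]<zmax)&(d>0)
    P=W[m]; r=cv2.minAreaRect(P[:,:2].astype(np.float32))
    print(name,m.sum(),np.round(r[0],1),np.round(r[1],1),round(r[2],1),'z',np.percentile(P[:,2],[5,50,95]).round(1))
reg(280,330,190,270,20,70,'sh body');reg(280,330,190,270,72,110,'sh fin')
reg(230,295,275,310,10,120,'small');reg(150,235,300,395,15,160,'large')
reg(380,475,170,262,15,50,'tray');reg(160,232,172,272,15,60,'rack')
reg(255,293,140,185,20,260,'spray');reg(314,342,135,168,20,180,'cap');reg(341,373,130,170,20,200,'drier');reg(235,272,108,150,20,120,'mug')
reg(490,520,200,290,6,60,'driver')
E
```

```text
sh body 743 [493.3  25.3] [ 44.2 170.4] 76.0 z [22.2 39.3 46.2]
sh fin 193 [493.1  25.3] [18.1 70.1] 76.2 z [80.8 87.4 93.4]
small 496 [335.4 145.2] [148.5  47.3] 81.5 z [22.9 31.5 69.9]
large 1591 [182.7 322.3] [ 58.1 221.2] 50.6 z [ 38.   52.6 115.2]
tray 966 [ 536.1 -299. ] [201.2 203.4] 2.9 z [16.5 27.  34.7]
rack 2092 [518.7 318. ] [223.2 137. ] 5.2 z [18.5 32.7 42.9]
spray 753 [685.8 115.2] [114.8  60. ] 23.0 z [ 35.7 184.8 193.5]
cap 385 [701.4 -30.8] [48.2 48.8] 35.1 z [ 33.2  98.3 105.6]
drier 586 [ 696.6 -104.5] [59.6 58.2] 2.9 z [ 39.9 125.3 147.9]
mug 506 [764.2 166.6] [81.  75.1] 42.6 z [24.1 66.3 92.8]
driver 595 [ 458.5 -514.9] [ 79.4 244.1] 88.8 z [ 6.3 18.4 28.9]
```

```bash
ls pics
```

```text
W.npy
cropA.png
cropB.png
side0.npz
side0.png
top0.npz
top0.png
```

View pics/cropA.png

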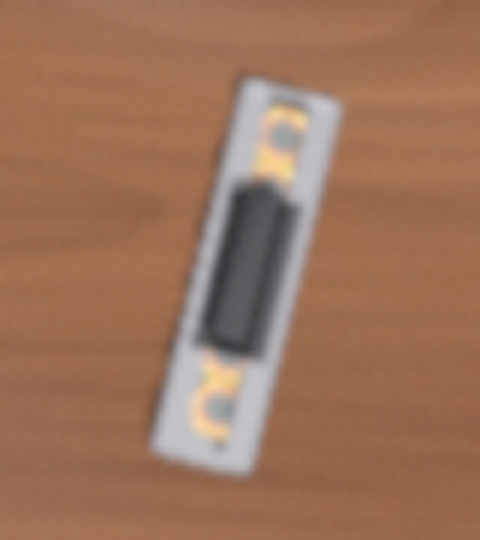

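View pics/cropB.png

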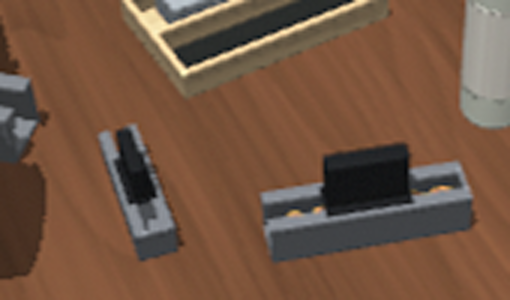

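The three shaker-like boxes, in top pixels:

| Top pixel | Size | Nuts |
|---|---|---|
| (306,231) | 170x44 | brass nuts in the slot |
| (264,292) | smaller | empty |
| (193,347) | 221x58 | empty |

The first matches on size and the crop shows its nuts, so that is the one meant. In the side crop its mouth appears to be at the low-x end. I'll check this with the wrist camera on the way in.

Call:
arm_command(
  steps=[
    [1, [-3, 2.5, 0], 0],
    [1, [-3, 2.5, 0], 0],
    [1, [-3, 2.5, 0], 0.02],
    [1, [-3, 2.5, 0], 0.02],
    [1, [-3, 2.5, 0], 0],
  ],
)

```text
clock: 0.52
eef_pos: [230.3, 346.1, 205.1]
eef_rot: [-3.142, 0.0, 1.245]
wrist_force: [1.2, -0.2, 0.8]
finger_gap: 94.2
```

Call:
arm_command(
  steps=[
    [1, [-3, 2.5, 0], 0],
    [1, [-3, 2.5, 0], 0],
    [1, [-3, 2.5, 0], 0],
    [1, [-3, 2.5, 0], 0],
    [1, [-3, 2.5, 0], 0],
  ],
)

```text
clock: 0.93
eef_pos: [300.8, 164.0, 205.5]
eef_rot: [3.141, -0.0, 1.247]
wrist_force: [1.1, 0.4, -0.6]
finger_gap: 93.6
```

Call:
arm_command(
  steps=[
    [1, [-3, 2.5, 0], 0],
    [1, [-3, 2.5, 0], 0],
    [1, [-3, 1.5, 0], 0],
    [1, [0, 0, 0], 0],
  ],
)

```text
clock: 1.27
eef_pos: [334.2, 55.4, 205.3]
eef_rot: [3.141, 0.001, 1.24]
wrist_force: [-0.5, -0.6, 0.4]
finger_gap: 94.4
```

```bash
python3 - <<'E'
from h import *
p,d,s=snap('wrist','w1'); print({k:np.round(v,3) for k,v in s.items()})
E
```

```text
{'clock': np.float64(1.267), 'joints': array([ 5.700e-02, -1.960e-01,  2.043e+00, -1.000e-03,  1.295e+00,
       -1.183e+00]), 'qd': array([ 0.132,  0.004, -0.002,  0.019,  0.   ,  0.16 ]), 'effort': array([ -4.115, -23.135, -35.106,  -0.115,   0.06 ,  -2.051]), 'eef_pos': array([334.192,  55.445, 205.336]), 'eef_rot': array([3.141e+00, 1.000e-03, 1.240e+00]), 'wrist_force': array([-0.489, -0.554,  0.372]), 'moment': array([ 0.06 , -0.012, -0.005]), 'finger_gap': np.float64(94.416)}
```

View pics/w1.png

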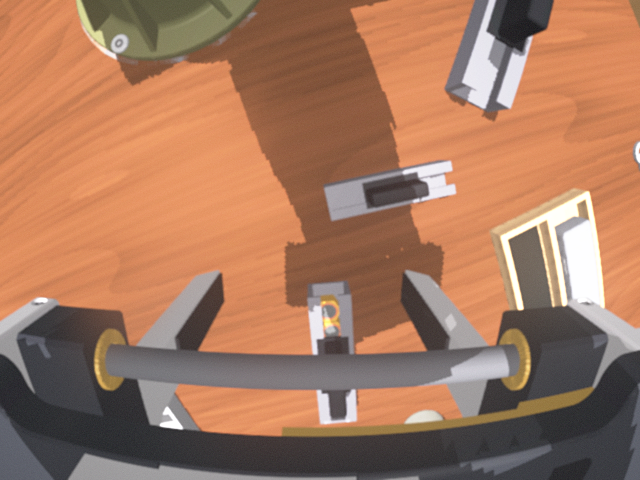

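```bash
python3 - <<'E'
from h import *
p=np.load('pics/w1.npz')['p']
a=cv2.resize(p[270:430,280:390],None,fx=3.7,fy=3.7,interpolation=cv2.INTER_CUBIC)
b=cv2.resize(np.load('pics/side0.npz')['p'][205:265,275:370],None,fx=6,fy=6,interpolation=cv2.INTER_CUBIC)
b=cv2.copyMakeBorder(b[:,:390] if 0 else cv2.resize(b,(390,246)),0,a.shape[0]-246,0,0,0)
cv2.imwrite('pics/cropC.png',np.hstack([a,b])[:,:,::-1])
E
```

```text
(no output)
```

View pics/cropC.png

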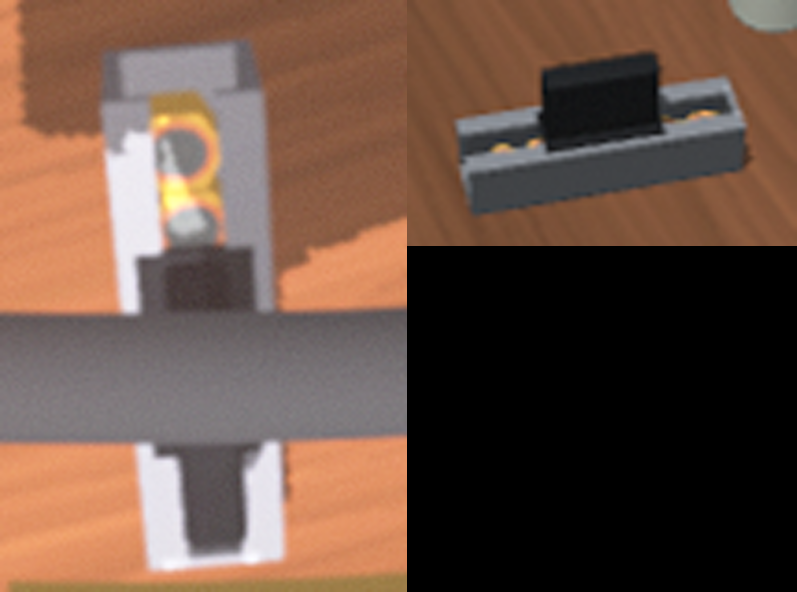

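```bash
python3 - <<'E'
from h import *
from scipy.spatial.transform import Rotation as Ro
z=np.load('pics/w1.npz'); d=z['d']; c=manip.calibration('wrist'); T=np.array(c['tool_from_camera'])
R=Ro.from_euler('xyz',z['rot']).as_matrix()
e=np.array([np.cos(np.radians(-14)),np.sin(np.radians(-14))]); n=np.array([-e[1],e[0]])
def w(u,v):
    a=np.array([(u-c['cx']),(v-c['cy'])])/c['fx']; r=np.hypot(*a); 
    ray=np.array([a[0]/r*np.tan(r),a[1]/r*np.tan(r),1])*d[v,u]
    return R@(T[:3,:3]@ray+T[:3,3])+z['pos']
for u in (316,327,330,334,345):
  for v in range(280,312,3):
    X=w(u,v); q=X[:2]-[493.2,25.3]; print(u,v,'along',round(q@e,1),'lat',round(q@n,1),'z',round(X[2],1))
E
```

```text
316 280 along -88.8 lat -10.8 z -0.7
316 283 along -86.3 lat -11.1 z 1.9
316 286 along -83.2 lat -11.3 z 3.1
316 289 along -80.0 lat -11.6 z 4.1
316 292 along -75.9 lat -11.9 z 2.7
316 295 along -72.2 lat -12.2 z 2.5
316 298 along -84.6 lat -11.5 z 39.9
316 301 along -81.1 lat -11.8 z 39.5
316 304 along -78.1 lat -12.1 z 40.0
316 307 along -74.7 lat -12.4 z 40.0
316 310 along -71.0 lat -12.7 z 39.2
327 280 along -87.8 lat 1.3 z -0.5
327 283 along -86.5 lat 1.0 z 5.4
327 286 along -82.3 lat 0.7 z 3.4
327 289 along -78.3 lat 0.5 z 2.3
327 292 along -74.9 lat 0.2 z 2.9
327 295 along -73.1 lat -0.1 z 7.2
327 298 along -71.8 lat -0.4 z 12.4
327 301 along -72.0 lat -0.7 z 20.9
327 304 along -68.8 lat -0.9 z 21.6
327 307 along -64.7 lat -1.2 z 20.4
327 310 along -61.8 lat -1.4 z 21.8
330 280 along -87.6 lat 4.6 z -0.4
330 283 along -85.5 lat 4.2 z 3.4
330 286 along -82.0 lat 4.0 z 3.5
330 289 along -78.4 lat 3.8 z 3.5
330 292 along -75.2 lat 3.5 z 4.4
330 295 along -73.3 lat 3.2 z 8.4
330 298 along -71.7 lat 2.9 z 12.8
330 301 along -71.7 lat 2.5 z 20.8
330 304 along -67.9 lat 2.3 z 20.2
330 307 along -65.1 lat 2.0 z 21.8
330 310 along -62.0 lat 1.8 z 22.8
334 280 along -87.5 lat 8.9 z 0.4
334 283 along -85.0 lat 8.6 z 3.3
334 286 along -81.8 lat 8.4 z 4.0
334 289 along -78.2 lat 8.1 z 3.9
334 292 along -74.5 lat 7.9 z 3.6
334 295 along -71.3 lat 7.6 z 4.5
334 298 along -70.2 lat 7.3 z 10.4
334 301 along -71.1 lat 6.8 z 20.6
334 304 along -67.9 lat 6.5 z 21.0
334 307 along -64.6 lat 6.3 z 21.6
334 310 along -61.4 lat 6.0 z 22.4
345 280 along -85.5 lat 21.2 z -1.8
345 283 along -85.9 lat 20.4 z 8.4
345 286 along -86.3 lat 19.6 z 18.0
345 289 along -84.8 lat 19.1 z 22.7
345 292 along -231.8 lat -2.7 z 384.1
345 295 along -85.1 lat 17.7 z 39.5
345 298 along -81.6 lat 17.6 z 39.1
345 301 along -78.6 lat 17.3 z 39.8
345 304 along -74.7 lat 17.2 z 38.5
345 307 along -71.5 lat 17.0 z 38.8
345 310 along -68.3 lat 16.8 z 39.3
```

Depth settles it: at the low-x end I can see the channel floor (z≈4) and the first nut's front 13 mm in, so the mouth is there, heading 166°. Next I align with the fin and hover over it.

Call:
arm_command(
  steps=[
    [1, [0, 0, 0], -0.086],
    [1, [0.2, 4, 0], 0],
    [1, [0.2, 4, 0], 0],
    [1, [0.2, 4, 2], 0],
    [1, [0.2, 3, 2], 0],
  ],
  force=60,
)

```text
clock: 1.73
eef_pos: [481.1, 33.4, 166.6]
eef_rot: [3.139, -0.001, 1.333]
wrist_force: [0.4, -0.0, 0.2]
finger_gap: 94.5
```

Call:
arm_command(
  steps=[
    [1, [0.1, 1, 2], 0],
    [1, [0, 0, 2], 0],
    [1, [0, 0, 1], 0],
    [1, [0, 0, 0], 0],
  ],
)

```text
clock: 2.07
eef_pos: [487.2, 32.3, 114.8]
eef_rot: [-3.138, 0.001, 1.333]
wrist_force: [-0.3, 0.2, -0.5]
finger_gap: 93.7
```

```bash
python3 - <<'E'
from h import *
s=manip.read_state(); print({k:np.round(v,3) for k,v in s.items()})
yaw=s['eef_rot'][2]; d=np.array([493.2,25.4])-s['eef_pos'][:2]
print('tool dx,dy',d@[np.cos(yaw),np.sin(yaw)],d@[np.sin(yaw),-np.cos(yaw)])
E
```

```text
{'clock': np.float64(2.067), 'joints': array([-0.009,  0.266,  1.791,  0.   ,  1.089, -1.342]), 'qd': array([-0.006, -0.052, -0.037, -0.001,  0.048, -0.004]), 'effort': array([-1.9900e-01, -4.5854e+01, -3.1335e+01, -1.0000e-03, -6.2900e-01,
        1.6000e-02]), 'eef_pos': array([487.206,  32.283, 114.76 ]), 'eef_rot': array([-3.138e+00,  1.000e-03,  1.333e+00]), 'wrist_force': array([-0.306,  0.17 , -0.462]), 'moment': array([ 0.024,  0.015, -0.039]), 'finger_gap': np.float64(93.726)}
tool dx,dy -5.278464630333566 7.445545675096054
```

Call:
arm_command(
  steps=[
    [1, [-0.53, 0.74, 1], 0.006],
    [1, [0, 0, 2], 0],
    [1, [0, 0, 2], 0],
    [1, [0, 0, 1.5], 0],
    [1, [0, 0, 0.5], 0],
  ],
)

```text
clock: 2.48
eef_pos: [493.9, 25.0, 46.2]
eef_rot: [-3.14, 0.0, 1.327]
wrist_force: [0.3, -0.1, -0.7]
finger_gap: 94.2
```

Call:
arm_command(
  steps=[
    [1, [0, 0, 0], 0],
    [0.1, [0, 0, 0], 0],
    [0, [0, 0, 0], 0],
    [0, [0, 0, 0], 0],
    [0, [0, 0, 0], 0],
  ],
)

```text
clock: 2.9
eef_pos: [494.9, 24.3, 47.7]
eef_rot: [3.14, -0.0, 1.326]
wrist_force: [0.0, -0.0, -0.3]
finger_gap: 70.9
```

Call:
arm_command(
  steps=[
    [0, [0, 0, 0], 0],
    [0, [0, 0, 0], 0],
    [0, [0, 0, 0], 0],
    [0, [0, 0, 0], 0],
    [0, [0, 0, 0], 0],
  ],
)

```text
clock: 3.32
eef_pos: [494.4, 24.3, 46.8]
eef_rot: [-3.142, 0.0, 1.326]
wrist_force: [0.3, -1.1, 0.4]
finger_gap: 37.4
```

```bash
python3 - <<'E'
from h import *
s=manip.read_state(); print({k:np.round(v,3) for k,v in s.items()})
E
```

```text
{'clock': np.float64(3.317), 'joints': array([-0.025,  0.38 ,  1.824, -0.   ,  0.938, -1.351]), 'qd': array([ 0.001,  0.003, -0.002, -0.001, -0.   ,  0.003]), 'effort': array([-1.0000e-03, -5.0448e+01, -2.8002e+01,  0.0000e+00,  7.8000e-02,
        0.0000e+00]), 'eef_pos': array([494.446,  24.255,  46.827]), 'eef_rot': array([-3.142,  0.   ,  1.326]), 'wrist_force': array([ 0.335, -1.1  ,  0.419]), 'moment': array([ 0.024,  0.038, -0.012]), 'finger_gap': np.float64(37.432)}
```

Call:
arm_command(
  steps=[
    [0, [0, 0, 0], 0],
    [0, [0, 0, 0], 0],
    [0, [0, 0, 0], 0],
    [0, [0, 0, 0], 0],
    [0, [0, 0, 0], 0],
  ],
)

```text
clock: 3.73
eef_pos: [494.3, 24.3, 46.7]
eef_rot: [-3.141, 0.0, 1.326]
wrist_force: [-0.4, 0.1, -2.8]
finger_gap: 17.5
```

Call:
arm_command(
  steps=[
    [0, [0, 0, 0], 0],
    [0, [0, 0, 0], 0],
    [0, [0, 0, -0.3], 0],
    [0, [0, 0, -0.6], 0],
    [0, [0, 0, -0.8], 0],
  ],
)

```text
clock: 4.15
eef_pos: [494.0, 24.2, 63.9]
eef_rot: [-3.14, 0.0, 1.326]
wrist_force: [0.6, 0.4, -5.6]
finger_gap: 17.5
```

Call:
arm_command(
  steps=[
    [0, [0, 0, -1.2], 0],
    [0, [0, 0, -1.6], 0],
    [0, [0, 0, -1.4], 0],
    [0, [0, 0, -0.8], 0],
    [0, [0, 0, -0.4], 0],
  ],
)

```text
clock: 4.57
eef_pos: [494.9, 24.3, 119.4]
eef_rot: [3.14, -0.0, 1.326]
wrist_force: [0.5, 0.4, -4.6]
finger_gap: 17.9
```

```bash
python3 - <<'E'
from h import *
p,d,s=snap('side','s1'); print({k:np.round(v,3) for k,v in s.items()})
E
```

```text
{'clock': np.float64(4.567), 'joints': array([-0.025,  0.271,  1.772, -0.   ,  1.097, -1.351]), 'qd': array([-0.001, -0.039, -0.021, -0.001,  0.084, -0.001]), 'effort': array([ 1.4000e-02, -5.0437e+01, -3.3534e+01, -1.0000e-03,  1.9700e-01,
        0.0000e+00]), 'eef_pos': array([494.946,  24.269, 119.414]), 'eef_rot': array([ 3.14 , -0.   ,  1.326]), 'wrist_force': array([ 0.482,  0.352, -4.553]), 'moment': array([-0.006, -0.019,  0.02 ]), 'finger_gap': np.float64(17.929)}
```

View pics/s1.png

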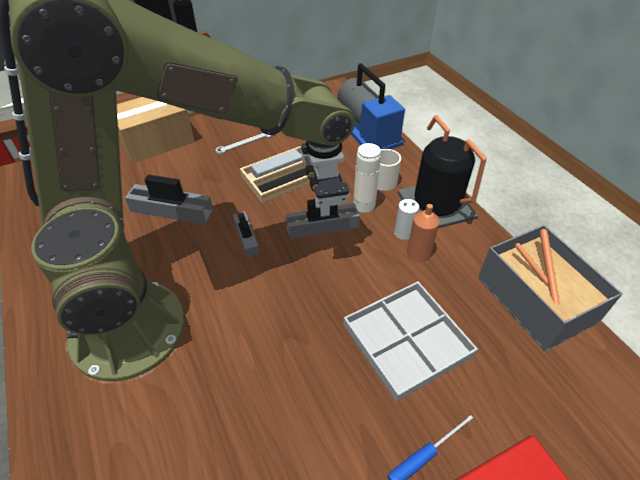

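The lift is level, at about 0.5 kg with nuts. I'll carry it sideways to the tray, so the channel walls hold the nuts.

Call:
arm_command(
  steps=[
    [0, [-0.5, 0, 0], 0],
    [0, [-1, 0, 0], 0],
    [0, [-1.5, 0, 0], 0],
    [0, [-2, 0, 0], 0],
    [0, [-2.5, 0, 0], 0],
  ],
)

```text
clock: 5.03
eef_pos: [475.5, -49.3, 117.0]
eef_rot: [-3.14, 0.0, 1.327]
wrist_force: [0.8, 0.1, -4.6]
finger_gap: 17.8
```

Call:
arm_command(
  steps=[
    [0, [-3, 0, 0], 0],
    [0, [-3, 0, 0], 0],
    [0, [-3, 0, 0], 0],
    [0, [-3, 0, 0], 0],
    [0, [-2.5, 0, 0], 0],
  ],
)

```text
clock: 5.45
eef_pos: [439.6, -191.4, 117.1]
eef_rot: [-3.14, -0.0, 1.325]
wrist_force: [0.7, 0.9, -5.1]
finger_gap: 17.5
```

Call:
arm_command(
  steps=[
    [0, [-2, 0, 0], 0],
    [0, [-1.5, 0, 0], 0],
    [0, [-1, 0, 0], 0],
    [0, [-0.5, 0, 0], 0],
    [0, [0, 0, 0], 0.05],
  ],
)

```text
clock: 5.87
eef_pos: [428.4, -238.4, 117.4]
eef_rot: [-3.141, -0.0, 1.276]
wrist_force: [-0.1, 0.5, -5.0]
finger_gap: 17.7
```

Call:
arm_command(
  steps=[
    [0, [0, 0, 0], 0.08],
    [0, [0, 0, 0], 0.12],
    [0, [0, 0, 0], 0.12],
    [0, [0, 0, 0], 0.12],
    [0, [0, 0, 0], 0.12],
  ],
)

```text
clock: 6.28
eef_pos: [428.9, -237.2, 117.5]
eef_rot: [-3.141, 0.0, 0.711]
wrist_force: [-0.3, 0.1, -5.2]
finger_gap: 17.5
```

Call:
arm_command(
  steps=[
    [0, [0, 0, 0], 0.12],
    [0, [0, 0, 0], 0.12],
    [0, [0, 0, 0], 0.12],
    [0, [0, 0, 0], 0.12],
    [0, [0, 0, 0], 0.12],
  ],
)

```text
clock: 6.7
eef_pos: [428.9, -237.2, 117.5]
eef_rot: [-3.141, 0.001, 0.111]
wrist_force: [-0.5, -0.1, -5.4]
finger_gap: 17.8
```

Call:
arm_command(
  steps=[
    [0, [0, 0, 0], 0.12],
    [0, [0, 0, 0], 0.12],
    [0, [0, 0, 0], 0.12],
    [0, [0, 0, 0], 0.12],
    [0, [0, 0, 0], 0.12],
  ],
)

```text
clock: 7.12
eef_pos: [428.9, -237.2, 117.5]
eef_rot: [-3.141, 0.001, -0.489]
wrist_force: [0.4, 0.7, -5.5]
finger_gap: 17.7
```

Call:
arm_command(
  steps=[
    [0, [0, 0, 0], 0.12],
    [0, [0, 0, 0], 0.12],
    [0, [0, 0, 0], 0.12],
    [0, [0, 0, 0], 0.12],
    [0, [0, 0, 0], 0.12],
  ],
)

```text
clock: 7.53
eef_pos: [428.9, -237.2, 117.5]
eef_rot: [3.141, 0.001, -1.089]
wrist_force: [1.3, 0.7, -5.5]
finger_gap: 17.6
```

Call:
arm_command(
  steps=[
    [0, [0, 0, 0], 0.12],
    [0, [0, 0, 0], 0.12],
    [0, [0, 0, 0], 0.1],
    [0, [0, 0, 0], 0.06],
    [0, [0, 0, 0], 0],
  ],
)

```text
clock: 7.95
eef_pos: [428.9, -237.2, 117.5]
eef_rot: [3.141, 0.0, -1.486]
wrist_force: [-0.3, 0.1, -5.8]
finger_gap: 18.0
```

```bash
python3 - <<'E'
from h import *
p,d,s=snap('wrist','w2'); print({k:np.round(v,3) for k,v in s.items()})
E
```

```text
{'clock': np.float64(7.95), 'joints': array([-0.58 ,  0.264,  1.786,  0.   ,  1.092,  0.906]), 'qd': array([-0.002,  0.   , -0.001,  0.   ,  0.001, -0.126]), 'effort': array([-6.8000e-02, -4.9890e+01, -3.3569e+01,  5.1000e-02, -4.9000e-02,
        1.6370e+00]), 'eef_pos': array([ 428.9  , -237.199,  117.5  ]), 'eef_rot': array([ 3.141,  0.   , -1.486]), 'wrist_force': array([-0.27 ,  0.125, -5.821]), 'moment': array([ 0.004,  0.158, -0.024]), 'finger_gap': np.float64(17.979)}
```

View pics/w2.png

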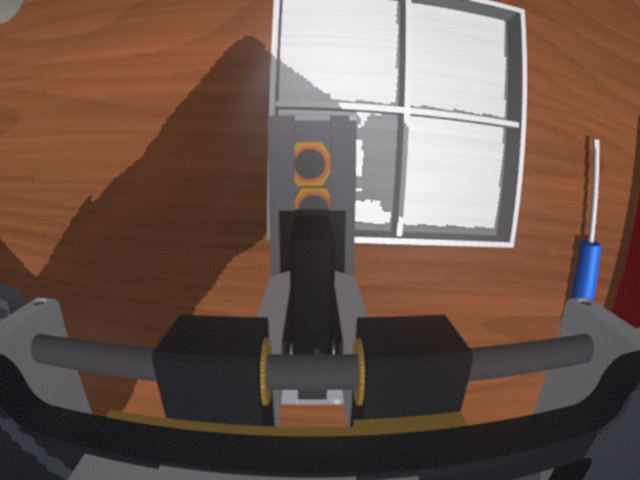

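```bash
cat >> h.py <<'E'
from scipy.spatial.transform import Rotation as Ro
def wray(pos,rot,u,v,zp):
    c=manip.calibration('wrist'); T=np.array(c['tool_from_camera']); R=Ro.from_euler('xyz',rot).as_matrix()
    a=np.array([(u-c['cx']),(v-c['cy'])])/c['fx']; r=np.hypot(*a)
    ray=np.array([a[0]/r*np.sin(r),a[1]/r*np.sin(r),np.cos(r)])
    o=R@T[:3,3]+pos; k=R@T[:3,:3]@ray
    return o+k*(zp-o[2])/k[2]
E
python3 - <<'E'
from h import *
z=np.load('pics/w2.npz')
for n,u,v in [('cross',404,109),('nearright',515,246),('farright',525,10),('midright',520,124)]:
    print(n,wray(z['pos'],z['rot'],u,v,30).round(1))
print('mouth roof end',wray(z['pos'],z['rot'],311,116,117.5-46.5+40).round(1))
E
```

```text
cross [ 535.3 -294.5   30. ]
nearright [ 441.9 -404.4   30. ]
farright [ 639.8 -392.9   30. ]
midright [ 540.6 -391.9   30. ]
mouth roof end [ 516.  -229.3  111. ]
```

Call:
arm_command(
  steps=[
    [0, [0.2, 0.3, 0.2], 0.035],
    [0, [0.3, 0.6, 0.5], 0],
    [0, [0.4, 0.9, 0.6], 0],
    [0, [0.4, 1.1, 0.6], 0],
    [0, [0.4, 1.1, 0.6], 0],
  ],
)

```text
clock: 8.42
eef_pos: [388.6, -257.1, 91.9]
eef_rot: [3.141, 0.0, -1.518]
wrist_force: [0.3, -0.1, -5.7]
finger_gap: 17.9
```

Call:
arm_command(
  steps=[
    [0, [0.3, 1.1, 0.3], 0],
    [0, [0, 0.8, 0.2], 0],
    [0, [0, 0.4, 0], 0],
    [0, [0, 0.1, 0], 0],
    [0, [0, 0, 0], 0],
  ],
)

```text
clock: 8.83
eef_pos: [366.3, -261.2, 88.2]
eef_rot: [-3.141, -0.001, -1.519]
wrist_force: [-0.8, -0.7, -4.7]
finger_gap: 17.7
```

```bash
python3 - <<'E'
from h import *
p,d,s=snap('wrist','w3'); print({k:np.round(v,3) for k,v in s.items()})
E
```

```text
{'clock': np.float64(8.833), 'joints': array([-0.701,  0.222,  1.919,  0.   ,  1.   ,  0.818]), 'qd': array([ 0.012,  0.009, -0.014,  0.003,  0.001,  0.005]), 'effort': array([-5.4800e-01, -4.5331e+01, -3.0722e+01,  2.4000e-02, -2.9000e-02,
       -8.7000e-02]), 'eef_pos': array([ 366.273, -261.191,   88.234]), 'eef_rot': array([-3.141e+00, -1.000e-03, -1.519e+00]), 'wrist_force': array([-0.784, -0.653, -4.685]), 'moment': array([-0.029,  0.142, -0.055]), 'finger_gap': np.float64(17.703)}
```

View pics/w3.png

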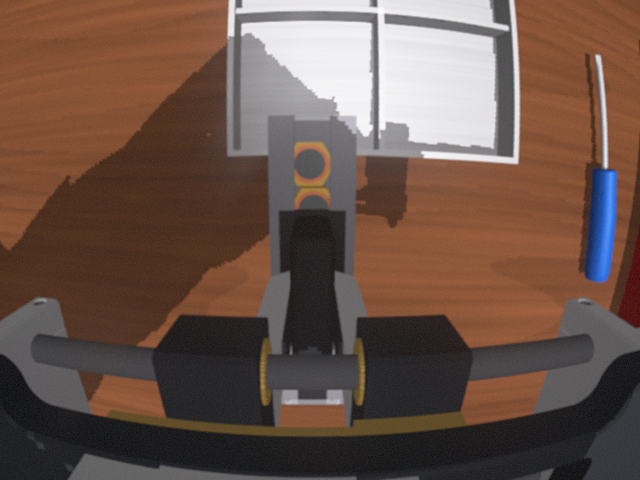

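Nuts have not moved (first still at (312,162)). First shaking stroke now, a ramp-up towards the mouth followed by a dead stop.

Call:
arm_command(
  steps=[
    [0, [-0.4, -1, 0], 0],
    [0, [0, -2, 0], 0],
    [0, [0, -3, 0], 0],
    [0, [0, -4.1, 0], 0],
    [0, [0, 0, 0], 0],
  ],
)

```text
clock: 9.3
eef_pos: [472.7, -250.9, 87.8]
eef_rot: [-3.139, -0.001, -1.517]
wrist_force: [1.8, -0.4, -4.7]
finger_gap: 17.5
```

```bash
python3 - <<'E'
from h import *
p,d,s=snap('wrist','w4'); print({k:np.round(v,3) for k,v in s.items()})
E
```

```text
{'clock': np.float64(9.3), 'joints': array([-5.570e-01,  3.940e-01,  1.688e+00,  1.000e-03,  1.057e+00,
        9.590e-01]), 'qd': array([-0.051, -0.071,  0.134, -0.011, -0.015, -0.072]), 'effort': array([  0.977, -52.848, -34.23 ,  -0.142,   0.846,   1.028]), 'eef_pos': array([ 472.675, -250.873,   87.824]), 'eef_rot': array([-3.139e+00, -1.000e-03, -1.517e+00]), 'wrist_force': array([ 1.837, -0.375, -4.746]), 'moment': array([-0.054, -0.247,  0.041]), 'finger_gap': np.float64(17.501)}
```

View pics/w4.png

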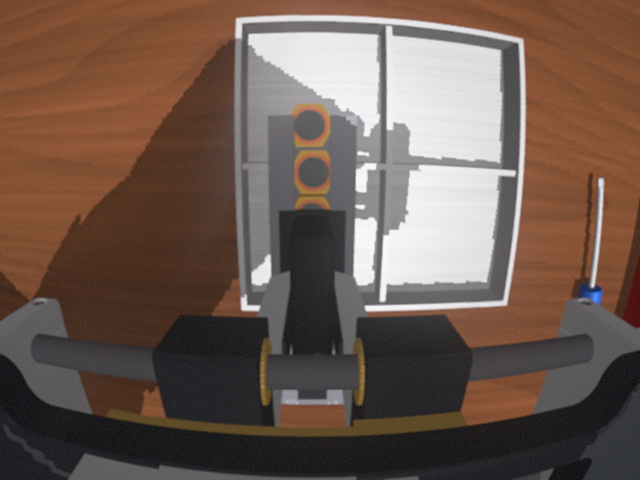

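The row slid about 20 mm and stayed in. The first nut (312,125) is now about 5 mm short of tipping out. I'll return gently and repeat a bit softer.

Call:
arm_command(
  steps=[
    [0, [0, 0.4, 0], 0],
    [0, [0, 0.8, 0], 0],
    [0, [0, 1.2, 0], 0],
    [0, [0, 1.6, 0], 0],
    [0, [0, 1.8, 0], 0],
  ],
)

```text
clock: 9.77
eef_pos: [407.4, -254.7, 88.0]
eef_rot: [-3.141, -0.0, -1.519]
wrist_force: [-0.7, -0.2, -4.9]
finger_gap: 17.8
```

Call:
arm_command(
  steps=[
    [0, [0, 1.6, 0], 0],
    [0, [0, 1.2, 0], 0],
    [0, [0, 0.8, 0], 0],
    [0, [0, 0.4, 0], 0],
    [0, [0, 0, 0], 0],
  ],
)

```text
clock: 10.18
eef_pos: [368.3, -257.0, 88.1]
eef_rot: [-3.141, -0.0, -1.52]
wrist_force: [0.2, 0.4, -4.2]
finger_gap: 17.7
```

Call:
arm_command(
  steps=[
    [0, [0, -1, 0], 0],
    [0, [0, -2, 0], 0],
    [0, [0, -3, 0], 0],
    [0, [0, -3.7, 0], 0],
    [0, [0, 0, 0], 0],
  ],
)

```text
clock: 10.6
eef_pos: [471.5, -251.2, 87.7]
eef_rot: [-3.139, -0.001, -1.517]
wrist_force: [1.4, -0.6, -4.2]
finger_gap: 17.9
```

```bash
python3 - <<'E'
from h import *
p,d,s=snap('wrist','w5'); print({k:np.round(v,3) for k,v in s.items()})
E
```

```text
{'clock': np.float64(10.6), 'joints': array([-5.590e-01,  3.920e-01,  1.691e+00,  1.000e-03,  1.056e+00,
        9.580e-01]), 'qd': array([-0.044, -0.066,  0.123, -0.011, -0.016, -0.065]), 'effort': array([  0.976, -53.   , -34.003,  -0.09 ,   0.723,   0.943]), 'eef_pos': array([ 471.474, -251.197,   87.701]), 'eef_rot': array([-3.139e+00, -1.000e-03, -1.517e+00]), 'wrist_force': array([ 1.378, -0.591, -4.183]), 'moment': array([-0.077, -0.112, -0.041]), 'finger_gap': np.float64(17.896)}
```

View pics/w5.png

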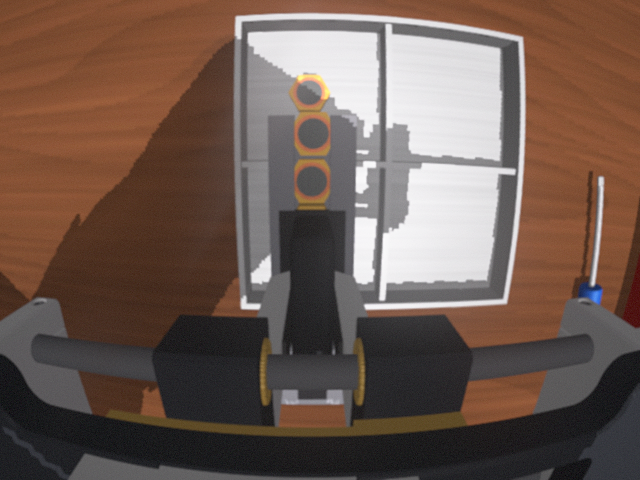

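Call:
arm_command(
  steps=[
    [0, [0, 0.2, 0], 0],
    [0, [0, 0.4, 0], 0],
    [0, [0, 0.6, 0], 0],
  ],
)

```text
clock: 10.9
eef_pos: [453.2, -252.4, 87.7]
eef_rot: [3.141, 0.0, -1.519]
wrist_force: [-0.5, -0.0, -4.1]
finger_gap: 17.3
```

```bash
python3 - <<'E'
from h import *
p,d,s=snap('wrist','w6'); print({k:np.round(v,3) for k,v in s.items()})
E
```

```text
{'clock': np.float64(10.9), 'joints': array([-0.579,  0.363,  1.732, -0.   ,  1.047,  0.94 ]), 'qd': array([-0.093, -0.138,  0.188, -0.001, -0.053, -0.086]), 'effort': array([ 1.3810e+00, -5.2676e+01, -3.3784e+01,  1.1100e-01,  2.7000e-02,
        2.5100e-01]), 'eef_pos': array([ 453.244, -252.421,   87.747]), 'eef_rot': array([ 3.141,  0.   , -1.519]), 'wrist_force': array([-0.488, -0.04 , -4.136]), 'moment': array([-0.025,  0.248, -0.011]), 'finger_gap': np.float64(17.315)}
```

View pics/w6.png

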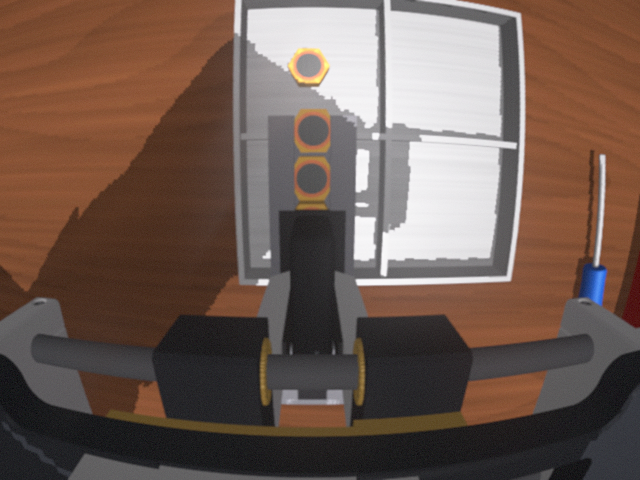

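Nut 1 is in the far-left bay, at (309,66). Shifting to the far-right bay for nut 2.

Call:
arm_command(
  steps=[
    [0, [0.5, 1, 0], 0],
    [0, [1, 1.4, 0], 0],
    [0, [1.5, 1.6, 0], 0],
    [0, [1.9, 1.6, 0], 0],
    [0, [1.9, 1.2, 0], 0],
  ],
)

```text
clock: 11.37
eef_pos: [387.6, -324.9, 88.2]
eef_rot: [-3.142, -0.0, -1.519]
wrist_force: [-0.3, 0.1, -4.7]
finger_gap: 17.6
```

Call:
arm_command(
  steps=[
    [0, [1.5, 0.9, 0], 0],
    [0, [1, 0.5, 0], 0],
    [0, [0.5, 0.3, 0], 0],
    [0, [0, 0, 0], 0],
    [0, [0, 0, 0], 0],
  ],
)

```text
clock: 11.78
eef_pos: [374.1, -354.4, 87.8]
eef_rot: [3.142, 0.0, -1.519]
wrist_force: [0.4, 0.2, -4.3]
finger_gap: 17.7
```

Call:
arm_command(
  steps=[
    [0, [0, -1, 0], 0],
    [0, [0, -2, 0], 0],
    [0, [0, -3, 0], 0],
    [0, [0, -3.7, 0], 0],
    [0, [0, 0, 0], 0],
  ],
)

```text
clock: 12.2
eef_pos: [476.5, -348.0, 87.8]
eef_rot: [-3.139, -0.001, -1.516]
wrist_force: [0.6, 0.9, -3.7]
finger_gap: 17.5
```

Call:
arm_command(
  steps=[
    [0, [0, 0, 0], 0],
    [0, [0, 0.2, 0], 0],
    [0, [0, 0.4, 0], 0],
  ],
)

```text
clock: 12.45
eef_pos: [464.7, -349.6, 87.7]
eef_rot: [3.141, 0.0, -1.519]
wrist_force: [0.8, -0.4, -4.8]
finger_gap: 17.9
```

```bash
python3 - <<'E'
from h import *
p,d,s=snap('wrist','w7'); print({k:np.round(v,3) for k,v in s.items()})
E
```

```text
{'clock': np.float64(12.45), 'joints': array([-0.708,  0.488,  1.548, -0.   ,  1.106,  0.811]), 'qd': array([-0.076, -0.091,  0.128, -0.001, -0.041, -0.061]), 'effort': array([ 1.4920e+00, -6.1277e+01, -3.4593e+01,  1.3300e-01,  2.9000e-02,
        2.0600e-01]), 'eef_pos': array([ 464.689, -349.578,   87.71 ]), 'eef_rot': array([ 3.141,  0.   , -1.519]), 'wrist_force': array([ 0.773, -0.437, -4.837]), 'moment': array([-0.002,  0.219, -0.034]), 'finger_gap': np.float64(17.896)}
```

View pics/w7.png

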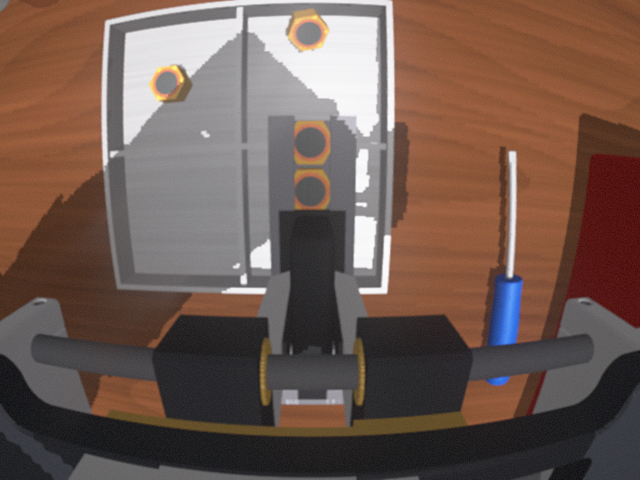

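Nut 2 is in the far-right bay, at (309,31). The near-right bay is next.

Call:
arm_command(
  steps=[
    [0, [0, 0.8, 0], 0],
    [0, [0, 1.2, 0], 0],
    [0, [0, 1.6, 0], 0],
    [0, [0, 2, 0], 0],
    [0, [0, 2.4, 0], 0],
  ],
)

```text
clock: 12.92
eef_pos: [383.8, -354.2, 88.0]
eef_rot: [-3.141, -0.0, -1.519]
wrist_force: [-0.5, -0.6, -4.4]
finger_gap: 17.6
```

Call:
arm_command(
  steps=[
    [0, [0, 2.4, 0], 0],
    [0, [0, 2.4, 0], 0],
    [0, [0, 2.2, 0], 0],
    [0, [0, 1.8, 0], 0],
    [0, [0, 1.4, 0], 0],
  ],
)

```text
clock: 13.33
eef_pos: [281.0, -359.4, 88.1]
eef_rot: [-3.141, -0.0, -1.52]
wrist_force: [-0.2, -0.3, -4.3]
finger_gap: 17.5
```

Call:
arm_command(
  steps=[
    [0, [0, 0.8, 0], 0],
    [0, [0, 0.4, 0], 0],
    [0, [0, 0, 0], 0],
    [0, [0, 0, 0], 0],
  ],
)

```text
clock: 13.67
eef_pos: [271.5, -360.2, 88.0]
eef_rot: [-3.141, -0.0, -1.519]
wrist_force: [0.3, 0.8, -4.5]
finger_gap: 17.3
```

```bash
python3 - <<'E'
from h import *
p,d,s=snap('wrist','w8'); print({k:np.round(v,3) for k,v in s.items()})
E
```

```text
{'clock': np.float64(13.667), 'joints': array([-1.006,  0.225,  1.916,  0.   ,  1.   ,  0.513]), 'qd': array([ 0.013,  0.01 , -0.006,  0.001, -0.002,  0.002]), 'effort': array([-7.2200e-01, -4.5422e+01, -3.0649e+01,  7.0000e-02, -3.2000e-02,
       -6.9000e-02]), 'eef_pos': array([ 271.46 , -360.166,   87.993]), 'eef_rot': array([-3.141, -0.   , -1.519]), 'wrist_force': array([ 0.304,  0.841, -4.55 ]), 'moment': array([-0.025,  0.201, -0.023]), 'finger_gap': np.float64(17.333)}
```

View pics/w8.png

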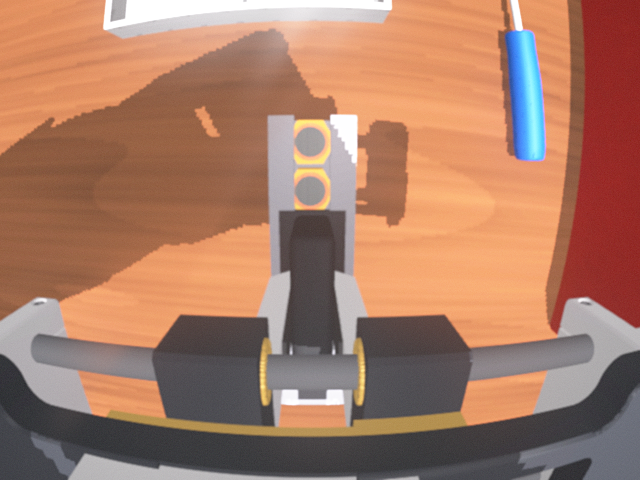

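Call:
arm_command(
  steps=[
    [0, [0, -1, 0], 0],
    [0, [0, -2, 0], 0],
    [0, [0, -3, 0], 0],
    [0, [0, -3.8, 0], 0],
    [0, [0, 0, 0], 0],
  ],
)

```text
clock: 14.13
eef_pos: [374.8, -354.3, 87.9]
eef_rot: [-3.139, -0.001, -1.516]
wrist_force: [2.3, -0.3, -3.9]
finger_gap: 17.5
```

Call:
arm_command(
  steps=[
    [0, [0, 0, 0], 0],
    [0, [0, 0, 0], 0],
    [0, [0, 0, 0], 0],
  ],
)

```text
clock: 14.38
eef_pos: [368.8, -354.8, 87.6]
eef_rot: [3.141, 0.0, -1.519]
wrist_force: [-0.3, -0.1, -4.7]
finger_gap: 17.5
```

```bash
python3 - <<'E'
from h import *
p,d,s=snap('wrist','w9'); print({k:np.round(v,3) for k,v in s.items()})
E
```

```text
{'clock': np.float64(14.383), 'joints': array([-0.838,  0.349,  1.751, -0.   ,  1.041,  0.682]), 'qd': array([-0.013, -0.009,  0.003, -0.001, -0.002, -0.   ]), 'effort': array([ 7.6800e-01, -5.2670e+01, -3.2156e+01,  1.1900e-01, -7.2000e-02,
        1.4000e-02]), 'eef_pos': array([ 368.848, -354.83 ,   87.643]), 'eef_rot': array([ 3.141,  0.   , -1.519]), 'wrist_force': array([-0.308, -0.081, -4.652]), 'moment': array([-0.023,  0.237, -0.035]), 'finger_gap': np.float64(17.485)}
```

View pics/w9.png

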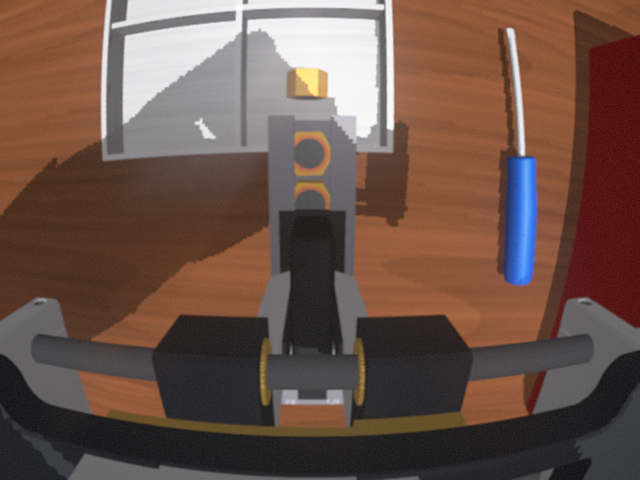

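Nut 3 is in the near-right bay (308,82), standing on a flat. Now the near-left bay.

Call:
arm_command(
  steps=[
    [0, [-0.4, 0.4, 0], 0],
    [0, [-0.8, 0.8, 0], 0],
    [0, [-1.2, 1.2, 0], 0],
    [0, [-1.6, 1.6, 0], 0],
    [0, [-1.8, 1.8, 0], 0],
  ],
)

```text
clock: 14.85
eef_pos: [307.1, -299.5, 87.8]
eef_rot: [-3.141, -0.0, -1.52]
wrist_force: [0.0, 0.4, -4.0]
finger_gap: 17.7
```

Call:
arm_command(
  steps=[
    [0, [-1.6, 1.6, 0], 0],
    [0, [-1.2, 1.2, 0], 0],
    [0, [-0.8, 0.8, 0], 0],
    [0, [-0.4, 0.4, 0], 0],
    [0, [0, 0, 0], 0],
  ],
)

```text
clock: 15.27
eef_pos: [265.4, -261.8, 88.1]
eef_rot: [-3.141, -0.0, -1.52]
wrist_force: [1.0, -0.8, -3.5]
finger_gap: 17.4
```

Call:
arm_command(
  steps=[
    [0, [0, -1, 0], 0],
    [0, [0, -2, 0], 0],
    [0, [0, -3, 0], 0],
    [0, [0, -4.1, 0], 0],
    [0, [0, 0, 0], 0],
  ],
)

```text
clock: 15.68
eef_pos: [372.9, -257.2, 87.9]
eef_rot: [-3.139, -0.001, -1.517]
wrist_force: [1.5, -0.5, -3.6]
finger_gap: 17.5
```

Call:
arm_command(
  steps=[
    [0, [0, 0, 0], 0],
    [0, [0, 0, 0], 0],
    [0, [0, 0, 0], 0],
  ],
)

```text
clock: 15.93
eef_pos: [366.7, -257.1, 87.7]
eef_rot: [3.141, 0.0, -1.519]
wrist_force: [-0.7, -0.7, -3.7]
finger_gap: 17.7
```

```bash
python3 - <<'E'
from h import *
p,d,s=snap('wrist','w10'); print({k:np.round(v,3) for k,v in s.items()})
E
```

```text
{'clock': np.float64(15.933), 'joints': array([-0.693,  0.22 ,  1.924, -0.   ,  0.999,  0.826]), 'qd': array([-0.01 , -0.014,  0.006, -0.002, -0.002,  0.   ]), 'effort': array([ 6.2200e-01, -4.3585e+01, -3.1110e+01,  9.7000e-02, -8.8000e-02,
        1.4000e-02]), 'eef_pos': array([ 366.74 , -257.057,   87.658]), 'eef_rot': array([ 3.141,  0.   , -1.519]), 'wrist_force': array([-0.688, -0.685, -3.695]), 'moment': array([ 0.048,  0.225, -0.002]), 'finger_gap': np.float64(17.668)}
```

View pics/w10.png

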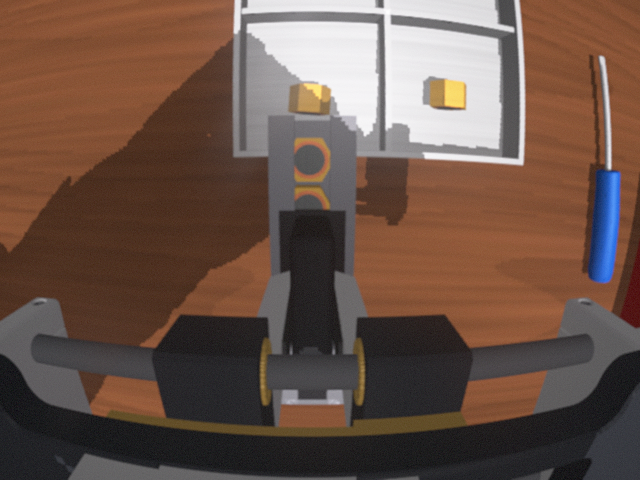

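```bash
python3 - <<'E'
from h import *
for f,u,v,zz in [('w6',309,66,22),('w7',170,83,22),('w7',309,31,22),('w9',308,75,28),('w10',310,90,28)]:
    z=np.load(f'pics/{f}.npz'); X=wray(z['pos'],z['rot'],u,v,zz)
    q=X[:2]-[536,-298]; a=0.052; print(f,X.round(0),'local',(q@[np.cos(a),np.sin(a)]).round(0),(q@[-np.sin(a),np.cos(a)]).round(0))
E
```

```text
w6 [ 579. -244.   22.] local 46.0 52.0
w7 [ 579. -247.   22.] local 46.0 49.0
w7 [ 615. -340.   22.] local 77.0 -46.0
w9 [ 487. -346.   28.] local -51.0 -45.0
w10 [ 475. -250.   28.] local -58.0 51.0
```

Nut 4 is in the near-left bay (310,97), so every bay has one. For nut 5 I'll use the far-right bay, with a small preparatory stroke first.

Call:
arm_command(
  steps=[
    [0, [0.4, 0, 0], 0],
    [0, [0.9, 0, 0], 0],
    [0, [1.4, 0, 0], 0],
    [0, [1.9, 0, 0], 0],
    [0, [1.9, 0, 0], 0],
  ],
)

```text
clock: 16.4
eef_pos: [370.2, -323.9, 88.0]
eef_rot: [-3.141, -0.001, -1.519]
wrist_force: [0.3, -0.5, -3.8]
finger_gap: 17.5
```

Call:
arm_command(
  steps=[
    [0, [1.7, 0, 0], 0],
    [0, [1.2, 0, 0], 0],
    [0, [0.7, 0, 0], 0],
    [0, [0.3, 0, 0], 0],
    [0, [0, 0, 0], 0],
  ],
)

```text
clock: 16.82
eef_pos: [372.2, -361.2, 87.6]
eef_rot: [3.141, 0.0, -1.52]
wrist_force: [0.9, 0.6, -3.3]
finger_gap: 17.4
```

Call:
arm_command(
  steps=[
    [0, [0, -0.9, 0], 0],
    [0, [0, -1.8, 0], 0],
    [0, [0, -2.7, 0], 0],
    [0, [0, 0, 0], 0],
    [0, [0, 0, 0], 0],
  ],
)

```text
clock: 17.23
eef_pos: [427.5, -357.0, 87.6]
eef_rot: [3.142, 0.0, -1.517]
wrist_force: [-0.5, -0.2, -3.4]
finger_gap: 17.5
```

```bash
python3 - <<'E'
from h import *
p,d,s=snap('wrist','w11'); print({k:np.round(v,3) for k,v in s.items()})
E
```

```text
{'clock': np.float64(17.233), 'joints': array([-0.762,  0.439,  1.622,  0.   ,  1.081,  0.755]), 'qd': array([-0.028, -0.017,  0.033, -0.005, -0.   , -0.013]), 'effort': array([  1.128, -58.559, -34.322,   0.206,  -0.119,   0.229]), 'eef_pos': array([ 427.541, -357.021,   87.646]), 'eef_rot': array([ 3.142,  0.   , -1.517]), 'wrist_force': array([-0.454, -0.176, -3.426]), 'moment': array([-0.01 ,  0.243,  0.009]), 'finger_gap': np.float64(17.534)}
```

View pics/w11.png

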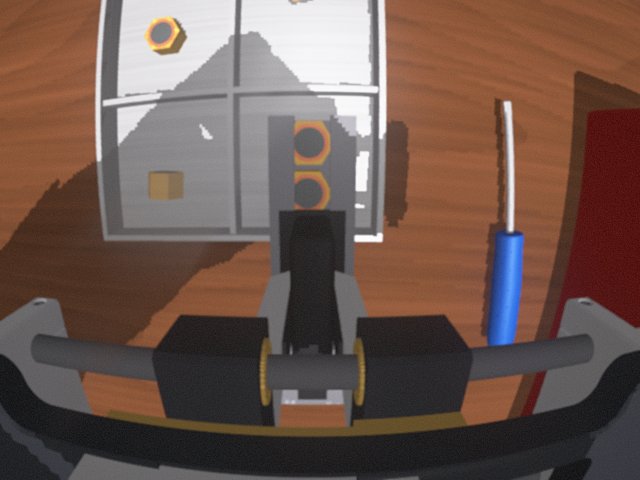

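Call:
arm_command(
  steps=[
    [0, [0, 0.4, 0], 0],
    [0, [0, 0.8, 0], 0],
    [0, [0, 1.2, 0], 0],
    [0, [0, 1.4, 0], 0],
    [0, [0, 1.2, 0], 0],
  ],
)

```text
clock: 17.7
eef_pos: [374.4, -360.6, 87.9]
eef_rot: [3.141, 0.0, -1.52]
wrist_force: [0.3, -1.1, -3.5]
finger_gap: 17.5
```

Call:
arm_command(
  steps=[
    [0, [0, 0.8, 0], 0],
    [0, [0, 0.4, 0], 0],
    [0, [0, 0, 0], 0],
    [0, [0, 0, 0], 0],
  ],
)

```text
clock: 18.03
eef_pos: [364.4, -361.5, 88.0]
eef_rot: [-3.141, -0.0, -1.519]
wrist_force: [-0.2, -0.1, -3.7]
finger_gap: 17.5
```

Call:
arm_command(
  steps=[
    [0, [0, -1, 0], 0],
    [0, [0, -2, 0], 0],
    [0, [0, -3, 0], 0],
    [0, [0, -3.8, 0], 0],
    [0, [0, 0, 0], 0],
  ],
)

```text
clock: 18.45
eef_pos: [467.9, -355.1, 87.6]
eef_rot: [-3.139, -0.001, -1.516]
wrist_force: [0.6, 1.0, -4.1]
finger_gap: 17.7
```

Call:
arm_command(
  steps=[
    [0, [0, 0, 0], 0],
    [0, [0, 0, 0], 0],
    [0, [0, 0, 0], 0],
  ],
)

```text
clock: 18.7
eef_pos: [462.0, -356.1, 87.7]
eef_rot: [3.141, 0.0, -1.519]
wrist_force: [0.6, 0.2, -1.3]
finger_gap: 17.4
```

```bash
python3 - <<'E'
from h import *
p,d,s=snap('wrist','w12'); print({k:np.round(v,3) for k,v in s.items()})
E
```

```text
{'clock': np.float64(18.7), 'joints': array([-0.719,  0.492,  1.543, -0.   ,  1.107,  0.8  ]), 'qd': array([-0.011, -0.011,  0.003,  0.   ,  0.   ,  0.001]), 'effort': array([ 7.4500e-01, -6.1526e+01, -3.3256e+01,  9.8000e-02, -6.7000e-02,
        1.1000e-02]), 'eef_pos': array([ 462.016, -356.109,   87.681]), 'eef_rot': array([ 3.141,  0.   , -1.519]), 'wrist_force': array([ 0.564,  0.222, -1.337]), 'moment': array([-0.014,  0.204, -0.024]), 'finger_gap': np.float64(17.366)}
```

View pics/w12.png

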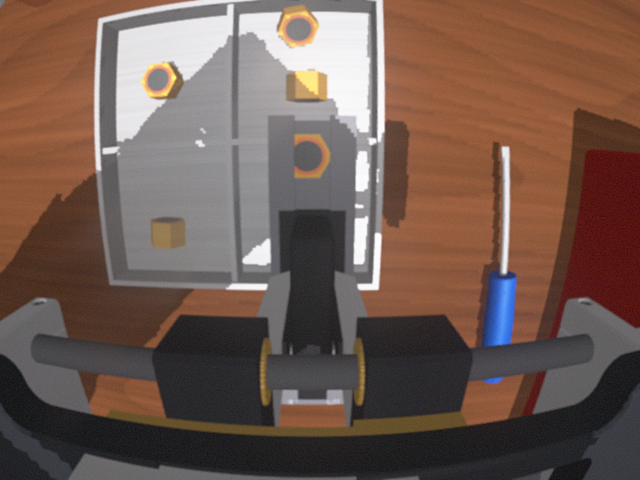

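Nut 5 is in the far-right bay (306,85). The last nut goes to the near-left bay, offset from nut 4.

Call:
arm_command(
  steps=[
    [0, [-0.2, 0.4, 0], 0],
    [0, [-0.4, 0.8, 0], 0],
    [0, [-0.6, 1.2, 0], 0],
    [0, [-0.8, 1.6, 0], 0],
    [0, [-1, 2, 0], 0],
  ],
)

```text
clock: 19.17
eef_pos: [399.9, -329.2, 88.0]
eef_rot: [-3.141, -0.0, -1.519]
wrist_force: [0.4, -0.4, -3.7]
finger_gap: 17.7
```

Call:
arm_command(
  steps=[
    [0, [-1.1, 2.2, 0], 0],
    [0, [-1.1, 2.2, 0], 0],
    [0, [-1, 2, 0], 0],
    [0, [-0.8, 1.6, 0], 0],
    [0, [-0.6, 1.2, 0], 0],
  ],
)

```text
clock: 19.58
eef_pos: [304.8, -287.5, 88.0]
eef_rot: [-3.141, -0.0, -1.52]
wrist_force: [0.2, -0.4, -2.2]
finger_gap: 17.6
```

Call:
arm_command(
  steps=[
    [0, [-0.4, 0.8, 0], 0],
    [0, [-0.2, 0.4, 0], 0],
    [0, [0, 0, 0], 0],
    [0, [0, 0, 0], 0],
  ],
)

```text
clock: 19.92
eef_pos: [294.6, -283.2, 88.1]
eef_rot: [-3.141, -0.001, -1.519]
wrist_force: [-0.5, -0.8, -3.4]
finger_gap: 17.6
```

Call:
arm_command(
  steps=[
    [0, [0, -0.9, 0], 0],
    [0, [0, -1.8, 0], 0],
    [0, [0, -2.7, 0], 0],
    [0, [0, 0, 0], 0],
    [0, [0, 0, 0], 0],
  ],
)

```text
clock: 20.33
eef_pos: [349.6, -279.7, 87.4]
eef_rot: [3.141, 0.0, -1.517]
wrist_force: [-0.4, -0.9, -2.9]
finger_gap: 17.2
```

```bash
python3 - <<'E'
from h import *
p,d,s=snap('wrist','w13'); print({k:np.round(v,3) for k,v in s.items()})
E
```

```text
{'clock': np.float64(20.333), 'joints': array([-0.757,  0.22 ,  1.924,  0.   ,  0.998,  0.76 ]), 'qd': array([-0.027, -0.024,  0.039, -0.005,  0.002, -0.016]), 'effort': array([  1.002, -43.612, -32.241,   0.167,  -0.152,   0.287]), 'eef_pos': array([ 349.58 , -279.734,   87.441]), 'eef_rot': array([ 3.141,  0.   , -1.517]), 'wrist_force': array([-0.401, -0.858, -2.9  ]), 'moment': array([-0.014,  0.187, -0.013]), 'finger_gap': np.float64(17.225)}
```

View pics/w13.png

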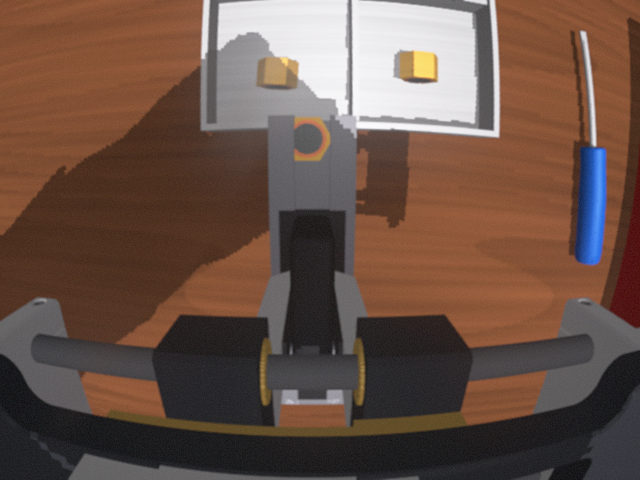

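Call:
arm_command(
  steps=[
    [0, [0.1, 0.4, 0], 0],
    [0, [0.1, 0.8, 0], 0],
    [0, [0.2, 1.2, 0], 0],
    [0, [0.1, 1.2, 0], 0],
    [0, [0.1, 0.9, 0], 0],
  ],
)

```text
clock: 20.8
eef_pos: [301.7, -288.5, 87.9]
eef_rot: [3.141, 0.0, -1.52]
wrist_force: [0.3, -0.0, -3.2]
finger_gap: 17.6
```

Call:
arm_command(
  steps=[
    [0, [0, 0.5, 0], 0],
    [0, [0, 0.2, 0], 0],
    [0, [0, 0, 0], 0],
    [0, [0, 0, 0], 0],
  ],
)

```text
clock: 21.13
eef_pos: [296.7, -288.8, 88.0]
eef_rot: [-3.141, -0.0, -1.519]
wrist_force: [0.3, -0.2, -2.9]
finger_gap: 17.7
```

Call:
arm_command(
  steps=[
    [0, [0, -1, 0], 0],
    [0, [0, -2, 0], 0],
    [0, [0, -3, 0], 0],
    [0, [0, -3.8, 0], 0],
    [0, [0, 0, 0], 0],
  ],
)

```text
clock: 21.55
eef_pos: [399.8, -283.1, 87.9]
eef_rot: [-3.139, -0.001, -1.517]
wrist_force: [0.7, -1.1, -3.2]
finger_gap: 17.6
```

Call:
arm_command(
  steps=[
    [0, [0, 0, 0], 0],
    [0, [0, 0, 0], 0],
    [0, [0, 0, 0], 0],
  ],
)

```text
clock: 21.8
eef_pos: [394.0, -283.5, 87.7]
eef_rot: [3.141, 0.0, -1.519]
wrist_force: [-0.1, 0.8, -2.9]
finger_gap: 17.9
```

```bash
python3 - <<'E'
from h import *
p,d,s=snap('wrist','w14'); print({k:np.round(v,3) for k,v in s.items()})
E
```

```text
{'clock': np.float64(21.8), 'joints': array([-0.699,  0.296,  1.824, -0.   ,  1.022,  0.82 ]), 'qd': array([-0.011, -0.009,  0.002,  0.002, -0.   , -0.001]), 'effort': array([ 6.4700e-01, -4.8321e+01, -3.1232e+01,  7.0000e-02, -5.0000e-02,
        1.1000e-02]), 'eef_pos': array([ 394.032, -283.454,   87.701]), 'eef_rot': array([ 3.141,  0.   , -1.519]), 'wrist_force': array([-0.059,  0.758, -2.941]), 'moment': array([-0.075,  0.146,  0.018]), 'finger_gap': np.float64(17.862)}
```

View pics/w14.png

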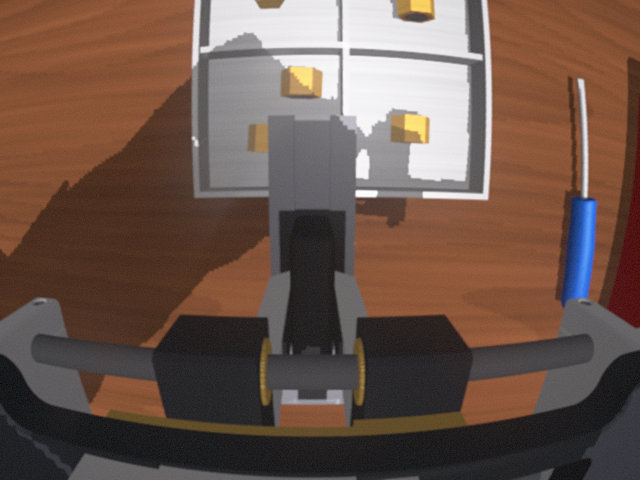

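All six are out and the channel is empty. Next I measure the liner bay.

```bash
python3 - <<'E'
from h import *
z=np.load('pics/top0.npz'); p=z['p'].astype(int); c=manip.calibration('top')
m=np.zeros(p.shape[:2],np.uint8); sub=p[172:272,190:232]; m[172:272,190:232]=(sub.max(2)<75)
m=cv2.morphologyEx(m,cv2.MORPH_OPEN,np.ones((3,3),np.uint8))
cs,_=cv2.findContours(m,cv2.RETR_EXTERNAL,cv2.CHAIN_APPROX_NONE); k=max(cs,key=cv2.contourArea)[:,0,:]
R=np.array(c['R']);t=np.array(c['t']); o=-R.T@t
rays=np.stack([(k[:,0]-c['cx'])/c['fx'],(k[:,1]-c['cy'])/c['fy'],np.ones(len(k))],1)@R
P=o+rays*((8-o[2])/rays[:,2])[:,None]
print(len(k),cv2.minAreaRect(P[:,:2].astype(np.float32)))
W=np.load('pics/W.npy')
mm=np.zeros(m.shape,bool); mm[172:272,165:232]=True
mm&=(W[...,2]>24)&(W[...,2]<36)&(p[...,0]>150)&(p[...,2]<190)
mm8=cv2.morphologyEx(mm.astype(np.uint8),cv2.MORPH_OPEN,np.ones((2,2),np.uint8))>0
print(cv2.minAreaRect(W[mm8][:,:2].astype(np.float32)))
E
```

```text
Traceback (most recent call last):
ValueError: max() iterable argument is empty
```

Call:
arm_command(
  steps=[
    [0, [0, 0, -1], 0],
    [0, [0, 0, -2], 0],
    [0, [0, 0, -2], 0],
    [0, [-1, 0, -1], 0],
    [0, [-2, 0, 0], 0],
  ],
)

```text
clock: 22.27
eef_pos: [393.4, -255.3, 151.1]
eef_rot: [-3.138, -0.003, -1.521]
wrist_force: [0.9, 0.3, -2.6]
finger_gap: 17.7
```

```bash
python3 - <<'E'
from h import *
s=manip.read_state();print({k:np.round(v,3) for k,v in s.items()})
E
```

```text
{'clock': np.float64(22.267), 'joints': array([-0.654,  0.173,  1.812, -0.   ,  1.152,  0.868]), 'qd': array([ 0.412, -0.309,  0.441,  0.008, -0.1  ,  0.408]), 'effort': array([ -5.104, -41.58 , -36.786,  -0.059,   0.774,  -1.245]), 'eef_pos': array([ 393.394, -255.266,  151.065]), 'eef_rot': array([-3.138e+00, -3.000e-03, -1.521e+00]), 'wrist_force': array([ 0.941,  0.282, -2.582]), 'moment': array([-0.027,  0.068, -0.024]), 'finger_gap': np.float64(17.653)}
```

Call:
arm_command(
  steps=[
    [0, [-3.5, -0.9, 0], 0],
    [0, [-3.8, -0.9, 0], 0],
    [0, [-3.8, -0.9, 0], 0],
    [0, [-3.8, -0.9, 0], 0],
    [0, [-3.8, -0.9, 0], 0],
  ],
)

```text
clock: 22.68
eef_pos: [427.9, -63.1, 148.9]
eef_rot: [-3.14, -0.0, -1.52]
wrist_force: [0.4, -0.5, -3.1]
finger_gap: 17.4
```

Call:
arm_command(
  steps=[
    [0, [-3.8, -0.9, 0], 0],
    [0, [-3.8, -0.9, 0], 0],
    [0, [-3.8, -0.9, 0], 0],
    [0, [-3.8, -0.9, 0], 0],
    [0, [-3.8, -0.9, 0], 0],
  ],
)

```text
clock: 23.1
eef_pos: [463.2, 129.2, 149.0]
eef_rot: [-3.14, 0.0, -1.52]
wrist_force: [0.1, -1.2, -2.3]
finger_gap: 17.6
```

Call:
arm_command(
  steps=[
    [0, [-3.8, -0.9, 0], 0],
    [0, [-3.8, -0.9, 0], 0],
    [0, [-3, -0.8, 0], 0],
    [0, [-1.5, -0.5, 0], 0],
    [0, [0, 0, 0], 0],
  ],
)

```text
clock: 23.52
eef_pos: [488.1, 252.3, 148.5]
eef_rot: [-3.141, 0.001, -1.517]
wrist_force: [-0.5, -0.6, -2.4]
finger_gap: 17.8
```

```bash
python3 - <<'E'
from h import *
p,d,s=snap('wrist','w15'); print({k:np.round(v,3) for k,v in s.items()})
p,d,s=snap('side','s2')
E
```

```text
{'clock': np.float64(23.517), 'joints': array([0.41 , 0.351, 1.591, 0.   , 1.199, 1.927]), 'qd': array([-0.055, -0.037,  0.062, -0.011, -0.007, -0.046]), 'effort': array([ 1.7900e+00, -5.4258e+01, -3.5695e+01,  6.7000e-02,  3.1000e-02,
        6.0600e-01]), 'eef_pos': array([488.1  , 252.328, 148.539]), 'eef_rot': array([-3.141e+00,  1.000e-03, -1.517e+00]), 'wrist_force': array([-0.526, -0.602, -2.428]), 'moment': array([ 0.028,  0.15 , -0.041]), 'finger_gap': np.float64(17.769)}
```

View pics/w15.png

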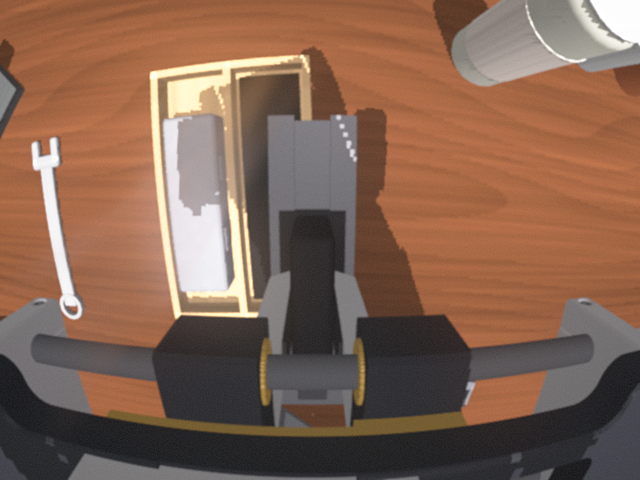

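View pics/s2.png

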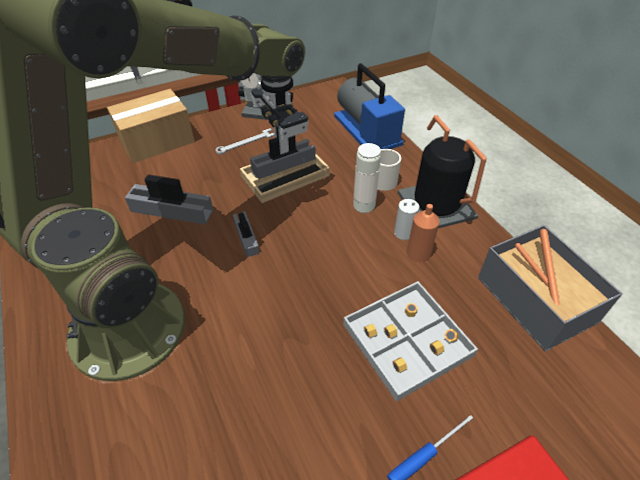

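```bash
python3 - <<'E'
from h import *
z=np.load('pics/w15.npz')
for n,u,v,h in [('farleft',151,72,30),('farright',310,57,30),('midfar',231,63,30),('nearleft',172,317,30),('midnear',241,312,30),('midwall@mid',238,200,30),('mouth roof L',269,117,142),('mouth roof R',356,117,142)]:
    print(n,wray(z['pos'],z['rot'],u,v,h).round(1))
W=np.load('pics/W.npy'); p=np.load('pics/top0.npz')['p']
print(p[190:260:10,208],p[220,195:228:3])
E
```

```text
farleft [622.5 395.6  30. ]
farright [633.3 262.   30. ]
midfar [627.1 325.2  30. ]
nearleft [402.9 378.7  30. ]
midnear [414.5 311.9  30. ]
midwall@mid [514.5 314.5  30. ]
mouth roof L [574.  278.3 142. ]
mouth roof R [576.4 235.4 142. ]
[[ 97  85  79]
 [107  93  86]
 [110  96  87]
 [109  93  86]
 [107  91  83]
 [109  92  85]
 [101  87  79]] [[215 194 167]
 [199 177 147]
 [144 125 107]
 [110  95  87]
 [110  94  86]
 [107  91  85]
 [109  93  85]
 [106  92  84]
 [182 160 134]
 [194 170 141]
 [159 116  92]]
```

Tray count in the side view: six nuts, with two each in near-left and far-right and one each in the others. Aligning over the liner bay.

Call:
arm_command(
  steps=[
    [0, [-1.5, -1.5, 0], -0.031],
    [0, [-1.2, -1.2, 0], 0],
    [0, [-0.5, -0.5, 0], 0],
    [0, [0, 0, 0], 0],
    [0, [0, 0, 0], 0],
  ],
)

```text
clock: 24.03
eef_pos: [517.4, 283.0, 147.8]
eef_rot: [3.141, -0.0, -1.489]
wrist_force: [-0.0, 0.2, -2.9]
finger_gap: 17.5
```

```bash
python3 - <<'E'
from h import *
p,d,s=snap('wrist','w16'); print({k:np.round(v,3) for k,v in s.items()})
yaw=s['eef_rot'][2]; d=np.array([518.7,285.8])-s['eef_pos'][:2]
print('tool dx,dy',d@[np.cos(yaw),np.sin(yaw)],d@[np.sin(yaw),-np.cos(yaw)])
E
```

```text
{'clock': np.float64(24.033), 'joints': array([ 0.438,  0.438,  1.47 , -0.   ,  1.234,  1.927]), 'qd': array([-0.001, -0.01 ,  0.011,  0.001, -0.001,  0.001]), 'effort': array([ 3.6600e-01, -6.0687e+01, -3.6144e+01,  1.5000e-02, -8.5000e-02,
        3.6000e-02]), 'eef_pos': array([517.403, 283.005, 147.815]), 'eef_rot': array([ 3.141, -0.   , -1.489]), 'wrist_force': array([-0.034,  0.231, -2.889]), 'moment': array([-0.052,  0.143, -0.034]), 'finger_gap': np.float64(17.52)}
tool dx,dy -2.6798483180107406 -1.521898389734978
```

View pics/w16.png

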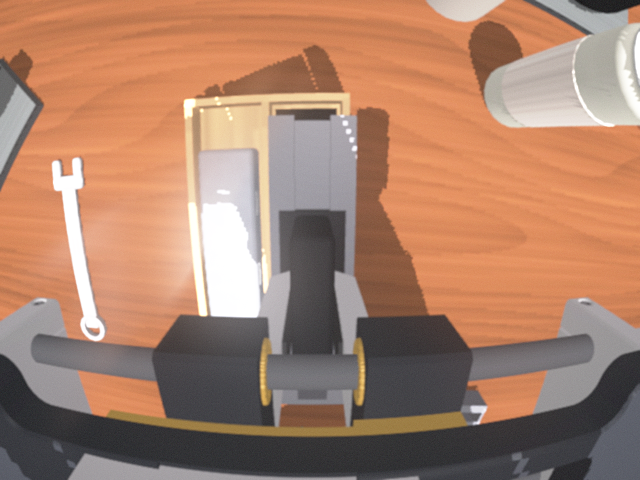

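```bash
python3 - <<'E'
from h import *
z=np.load('pics/w16.npz')
P={}
for n,u,v,h in [('farleft',185,103,30),('farright',349,94,30),('mid',267,99,30),('midwall low',266,230,30)]:
    P[n]=wray(z['pos'],z['rot'],u,v,h); print(n,P[n].round(1))
a=0.084
for n,X in P.items():
    q=X[:2]-[520.7,285.9]; print(n,'bay frame',(q@[np.cos(a),np.sin(a)]).round(1),(q@[-np.sin(a),np.cos(a)]).round(1))
E
```

```text
farleft [620.  395.6  30. ]
farright [634.3 263.4  30. ]
mid [625.1 327.6  30. ]
midwall low [518.8 321.1  30. ]
farleft bay frame 108.2 101.0
farright bay frame 111.3 -31.9
mid bay frame 107.5 32.8
midwall low bay frame 1.1 35.2
```

Call:
arm_command(
  steps=[
    [0, [-0.4, 0, 0.6], 0],
    [0, [0, 0, 1.5], 0],
    [0, [0, 0, 1.8], 0],
    [0, [0, 0, 1], 0],
    [0, [0, 0, 0.4], 0],
  ],
)

```text
clock: 24.5
eef_pos: [516.4, 287.5, 93.0]
eef_rot: [3.139, -0.001, -1.488]
wrist_force: [0.5, 0.5, -1.7]
finger_gap: 17.6
```

Call:
arm_command(
  steps=[
    [0, [0, 0, 0], 0],
    [0, [0, 0, 0], 0],
  ],
)

```text
clock: 24.67
eef_pos: [517.5, 288.1, 95.4]
eef_rot: [-3.141, 0.0, -1.488]
wrist_force: [-0.5, -0.5, -1.4]
finger_gap: 17.6
```

```bash
python3 - <<'E'
from h import *
p,d,s=snap('wrist','w17'); print({k:np.round(v,3) for k,v in s.items()})
p,d,s=snap('side','s3')
cv2.imwrite('pics/s3c.png',cv2.resize(p[90:220,210:350],None,fx=4,fy=4)[:,:,::-1])
E
```

```text
{'clock': np.float64(24.667), 'joints': array([0.446, 0.5  , 1.51 , 0.   , 1.131, 1.934]), 'qd': array([ 0.001, -0.009, -0.01 ,  0.   ,  0.002,  0.001]), 'effort': array([-1.7000e-02, -6.1424e+01, -3.2343e+01, -1.0000e-02, -1.2700e-01,
        1.0000e-03]), 'eef_pos': array([517.51 , 288.083,  95.394]), 'eef_rot': array([-3.141,  0.   , -1.488]), 'wrist_force': array([-0.464, -0.497, -1.446]), 'moment': array([-0.006,  0.17 ,  0.018]), 'finger_gap': np.float64(17.561)}
```

View pics/w17.png

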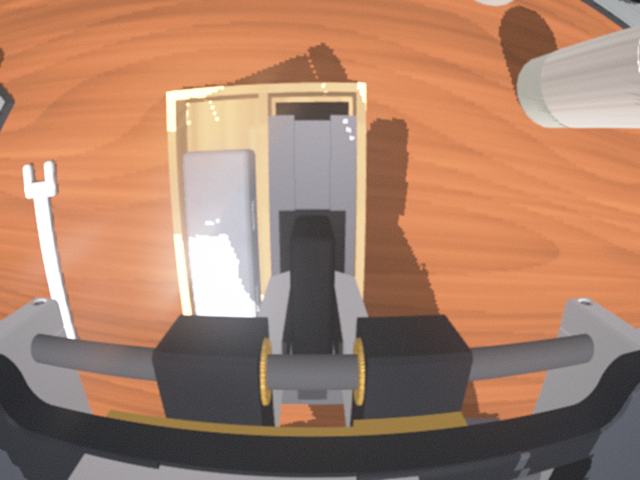

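View pics/s3c.png

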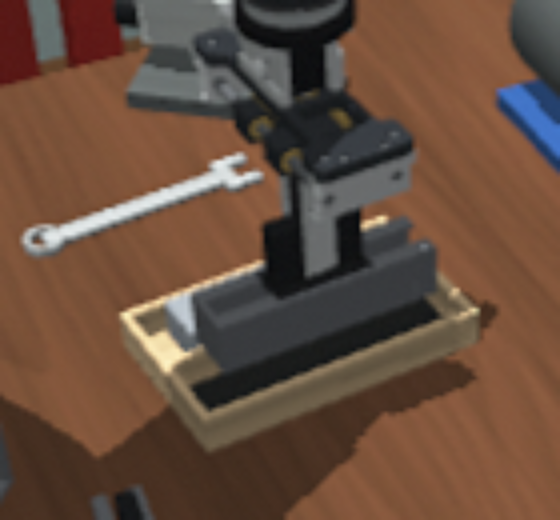

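Bay inner edges (271 and 355) are centred on the shaker (312). Lowering.

Call:
arm_command(
  steps=[
    [0, [0, 0, 0.7], 0],
    [0, [0, 0, 1.2], 0],
    [0, [0, 0, 1.1], 0],
    [0, [0, 0, 0.5], 0],
    [0, [0, 0, 0.2], 0],
  ],
)

```text
clock: 25.18
eef_pos: [516.7, 287.7, 56.0]
eef_rot: [3.139, -0.001, -1.488]
wrist_force: [0.3, 0.6, -2.9]
finger_gap: 17.9
```

Call:
arm_command(
  steps=[
    [0, [0, 0, 0], 0],
    [0, [0, 0, 0], 0],
  ],
)

```text
clock: 25.35
eef_pos: [517.4, 288.1, 57.9]
eef_rot: [-3.142, 0.0, -1.488]
wrist_force: [-0.1, 0.5, -2.1]
finger_gap: 17.6
```

Call:
arm_command(
  steps=[
    [0, [0, 0, 0.1], 0],
    [0, [0, 0, 0.1], 0],
    [0, [0, 0, 0], 0],
  ],
)

```text
clock: 25.6
eef_pos: [517.4, 288.0, 55.9]
eef_rot: [-3.141, 0.0, -1.488]
wrist_force: [0.5, 0.2, -2.9]
finger_gap: 17.7
```

Call:
arm_command(
  steps=[
    [0, [0, 0, 0.05], 0],
    [0, [0, 0, 0.05], 0],
    [0, [0, 0, 0], 0],
  ],
)

```text
clock: 25.85
eef_pos: [517.3, 288.1, 54.8]
eef_rot: [3.142, -0.0, -1.488]
wrist_force: [0.9, -0.1, -1.9]
finger_gap: 18.0
```

Call:
arm_command(
  steps=[
    [0, [0, 0, 0.05], 0],
    [0, [0, 0, 0], 0],
    [0, [0, 0, 0], 0],
  ],
)

```text
clock: 26.1
eef_pos: [517.4, 288.1, 54.7]
eef_rot: [-3.141, 0.0, -1.488]
wrist_force: [-1.9, -0.7, 4.3]
finger_gap: 18.0
```

Contact is made at the expected height, with a light push. Releasing.

Call:
arm_command(
  steps=[
    [0.5, [0, 0, 0], 0],
    [0.5, [0, 0, 0], 0],
    [0.5, [0, 0, 0], 0],
    [0.5, [0, 0, 0], 0],
    [0.5, [0, 0, 0], 0],
  ],
  force=20,
)

```text
clock: 26.52
eef_pos: [517.4, 288.1, 54.3]
eef_rot: [-3.141, 0.0, -1.488]
wrist_force: [0.1, 0.1, 0.1]
finger_gap: 45.9
```

Call:
arm_command(
  steps=[
    [0.5, [0, 0, 0], 0],
    [0.5, [0, 0, -0.5], 0],
    [0.5, [0, 0, -1], 0],
    [0.5, [0, 0, -2], 0],
    [0.5, [0, 0, -2.5], 0],
  ],
)

```text
clock: 26.93
eef_pos: [516.8, 287.8, 114.8]
eef_rot: [3.14, -0.001, -1.488]
wrist_force: [-0.2, -0.5, 0.6]
finger_gap: 46.9
```

Call:
arm_command(
  steps=[
    [0.5, [0, 0, -3], 0],
    [0.5, [0, 0, -3], 0],
    [0.5, [0, 1, -3], 0],
    [0.5, [0, 3, -2], 0],
    [0.5, [0, 3, 0], 0],
  ],
)

```text
clock: 27.35
eef_pos: [448.1, 282.6, 229.4]
eef_rot: [-3.135, 0.003, -1.489]
wrist_force: [0.5, 0.3, 0.6]
finger_gap: 46.5
```

Call:
arm_command(
  steps=[
    [0.5, [0, 3, 0], 0],
    [0.5, [0, 3, 0], 0],
    [0.5, [0, 1.5, 0], 0],
    [0.5, [0, 0, 0], 0],
    [0.5, [0, 0, 0], 0],
  ],
)

```text
clock: 27.77
eef_pos: [373.0, 276.3, 225.6]
eef_rot: [-3.14, 0.001, -1.487]
wrist_force: [0.4, 0.8, 0.2]
finger_gap: 47.2
```

```bash
python3 - <<'E'
from h import *
p,d,s=snap('wrist','w18'); print({k:np.round(v,3) for k,v in s.items()})
p,d,s=snap('side','s4'); snap('top','t4')
cv2.imwrite('pics/s4c.png',cv2.resize(p[130:410,220:500],None,fx=2,fy=2,interpolation=cv2.INTER_CUBIC)[:,:,::-1])
E
```

```text
{'clock': np.float64(27.767), 'joints': array([ 0.559,  0.089,  1.725, -0.   ,  1.325,  2.046]), 'qd': array([-0.017,  0.039, -0.023, -0.002, -0.002, -0.004]), 'effort': array([ 9.7500e-01, -4.2558e+01, -3.4001e+01,  2.7000e-02,  1.1000e-02,
        1.2200e-01]), 'eef_pos': array([373.026, 276.255, 225.557]), 'eef_rot': array([-3.140e+00,  1.000e-03, -1.487e+00]), 'wrist_force': array([0.395, 0.813, 0.157]), 'moment': array([0.004, 0.137, 0.013]), 'finger_gap': np.float64(47.182)}
```

View pics/s4c.png

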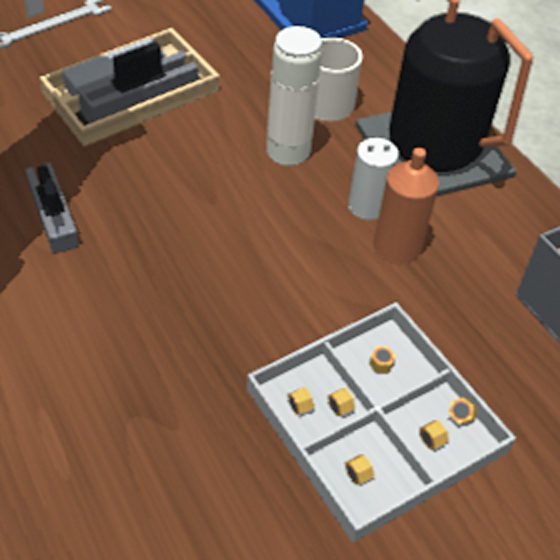

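View pics/t4.png

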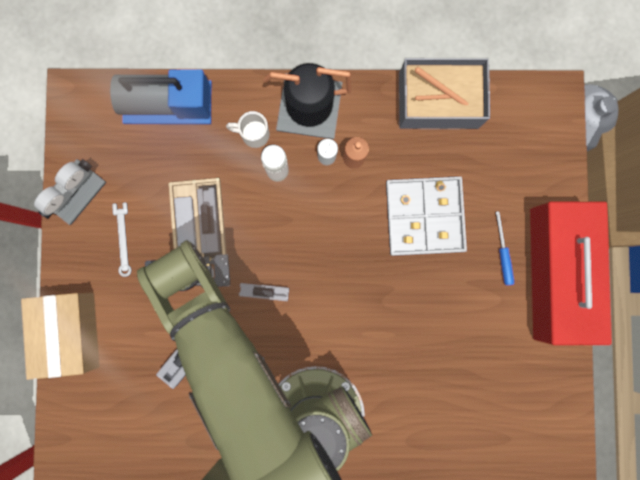

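View pics/w18.png

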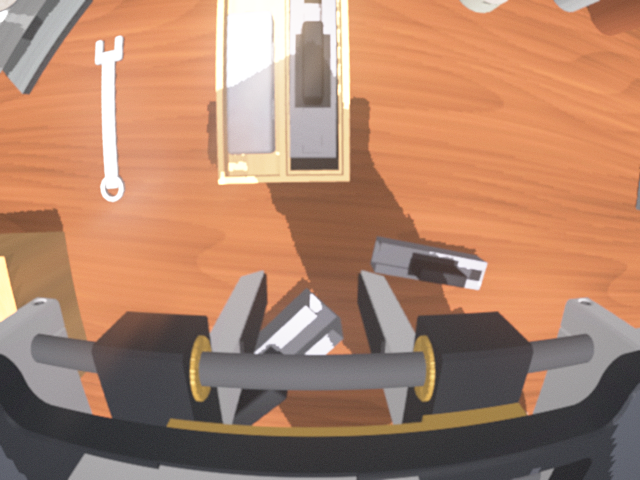

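The shaker sits in the lined bay (top view 207,215). All six nuts are in the tray and the bystanders have not moved. One depth check, then I hand in.

```bash
python3 - <<'E'
from h import *
d=np.load('pics/t4.npz')['d']; vv,uu=np.mgrid[0:480,0:640]; W=world('top',d,uu,vv)
m=np.zeros(d.shape,bool); m[180:245,195:225]=True
f=m&(W[...,2]>85); print('fin',np.median(W[f],0).round(1))
r=m&(W[...,2]>43)&(W[...,2]<56)
for a,b in ((440,490),(550,610)): k=r&(W[...,0]>a)&(W[...,0]<b); print('roof',k.sum(),np.median(W[k],0).round(1))
d0=np.load('pics/top0.npz')['d']; 
for n,(v,u) in dict(spray=(163,275),cap=(152,327),drier=(148,356),mug=(128,253),driver=(265,506),wrench=(240,123),small=(292,264)).items(): print(n,d0[v,u]-d[v,u])
print(manip.sign_off())
E
```

```text
fin [518.7 285.6  95.2]
roof 137 [473.2 280.3  47.9]
roof 190 [579.8 281.2  48.3]
spray 2.0794678
cap 0.060180664
drier -0.14416504
mug 5.373413
driver 3.5445557
wrench -4.7530518
small 3.3918457
the job is handed in; nothing more can be done
None
```

I shook all six nuts into the tray and parked the empty shaker upright in the rubber-lined rack bay. I then let go, backed the arm off and handed the job in at about 28 s. The hand-in gives no verdict.

- **Shaking:** The moves can't tilt the tool, so I kept the shaker level and drove the nuts out with quick forward strokes that stopped dead. They dropped one at a time into the bays I chose.
- **Nuts:** The last side and top views show six in the tray: two near-left, two far-right, one far-left and one near-right. Four of them stand on a flat rather than lying down.
- **Shaker:** Depth puts the roof at about 48 mm at both ends and the fin top at about 95 mm. That means it is level and seated on the liner, and the wrist view showed its channel empty. I read contact at about 4 N before releasing.
- **Other things on the bench:** They look unmoved in the before and after top views. Spot depth differences were 0 to 5 mm, the largest on the mug (5.4) and wrench (4.8). I took that as depth noise and did not check those two further.
- **Readings that disagreed:** Two readings gave the wrist force as about 1 N to 1.5 N light (1.3 N and 2.2 N) around the last two nuts. Later readings were back near 3 N, so I treated them as passing noise.

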